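# Load the bench shaker, shut its guard and set the speed

### The arm

A 6-joint arm with a two-finger parallel gripper is mounted at the origin on the work surface. World frame = base frame: x ahead of the robot, y to its left, z up, the work surface at z = 0. Lengths are in m, angles in degrees, forces in N, time in s.
With the tool pointing down it reaches from about 0.325 to 0.85 m from the base axis. Payload 4.4 kg.
Tool frame: the origin (TCP) lies on the centre line of the jaws, within the pads' length; the fingertips stand 19 mm ahead of it and the grasp point (between the pads) is the TCP; z points along the fingers, y is the direction in which the jaws open and shut (so a half turn about z gives the same grasp; the last joint's range is limited). The gripper opens to 94 mm and grips with 3 to 60 N. Pads are 16 mm wide; open, the fingers measure 119 mm over their backs; the gripper's body (75 mm by 177 mm) begins 78 mm behind the grasp point.
Start: joints at [-83.165, 11.837, 88.321, -0, 79.842, -8.623], TCP at [0.153, -0.554, 0.224] pointing down, gripper open.
Joint ranges: [-156.59, 156.59], [-49.26, 127.26], [12.9, 141.05], [-63.56, 243.56], [4.71, 150.69], [-161.64, 161.64]. Speed limits (degrees/s): [159.86, 159.86, 180, 180, 180, 180].

### API

Orientations are given as [roll, pitch, yaw] about the fixed x, y, z axes, in that order (R = Rz(yaw) Ry(pitch) Rx(roll)).
In Python, from cell import status, imaging, r gives the robot as it stands.
- The arm moves only by the tool play_rows, never from a script. Its argument "rows" is one flat list of numbers, 4 for each row, row after row: the shift along the tool's x, y, z in units of 50 mm (1.0 is 50 mm), then the turn about the tool's z in units of 5 degrees (1.0 is 5 degrees). In form: [tx, ty, tz, spin, tx, ty, tz, spin, ...]. A call has 1 to 8 rows; each row is the pose to reach, as a shift and turn from the pose commanded when the call began, along the tool's axes at that moment; what a row does not reach only later rows make up. A row lasts 1/10 s, in which the tool goes at most 50 mm and 8.59 degrees, less where a joint would pass 70% of its speed; a pose out of reach is approached as far as the arm can. A call with a gripper value outside its range is refused whole. "jaw" is the opening, from 0 (shut) to 1 (fully open), set as the call begins (left out, the last holds). The fingers move at their own pace and stop on an object; "grip_force" is the grip in N (left out, the last holds). Time passes only in rows, so rows that repeat a pose let the fingers close. It gives the time, the measured TCP pose, the force and the opening at its end, in the units of the state.
- status.get_obs(): the state, without advancing time (a new reading comes with each control period).
- imaging.snapshot(name): name is "side" or "top"; returns the picture (420x560x3 uint8, blue, green, red); there is no depth.
- imaging.calibration(name): a dict with "vfov" (degrees; the focal length in pixels is half the picture's height over the tangent of half this angle, whatever the lens; pixels are square), "cx", "cy" (the principal point, pixels), "eye" and "orientation" of the camera in the world. Camera axes: x right, y down, z forward; pixel columns grow to the right and rows downward; lengths in m; the calibration is good to about 2 mm. A picture is of the moment at which its call begins. calibration takes no time and is no camera call.
- r.finish_job(): hands the job in, once; it reports no verdict.
The state is a dict: "t": time; "joint_positions": joint angles; "qd": joint speeds; "tau": joint torques, N m; "tool_pos": TCP position; "eef_rot": TCP orientation; "ft_force": force on the tool from outside, world axes, zero at the start; "moment": the same for the moment, N m; "opening": opening from 0.0 (shut) to 1.0 (fully open).
Only numpy, scipy, OpenCV 4.12 (cv2) and the standard library are available. Lean on these libraries where they do the work, as an engineer would, in place of code of your own. Each camera call takes 0.05 s, during which the arm holds its last target.

### The job

Take the finished white jar out of the shaker and stand it on the cardboard pad, and stand every small amber bottle upright in a well of the shaker's tray, one to a well and right down on its floor. Then push the shaker's front guard door fully shut until it snaps onto its catch, and only after that turn the speed dial until its white line points at the brass set tab. Leave the other things on the bench where they are.

Things in the scene. Friction and masses are not known exactly. Their poses are not given: they have to be found in the camera images.
- shaker: bench-top orbital shaker, white base 400 mm wide, 220 mm deep, 70 mm high, fixed, but placed and turned a little differently in each start. Origin on the bench; x from its front (robot side) to its back, y left, z up; the base spans x -120 to 100, y -200 to 200 mm. Guarded tray on the left part of its top, control deck with the dial on the right part
- shaker_tray (a point): centre of the grey tray on the shaker's top, at well floor height (z = 70 mm); axes as the shaker's. Six square wells, 2 along x by 3 along y, centres at x = -31, 31 and y = -62, 0, 62 mm from here; each well 44 mm square, the bars round the wells 18 mm wide and 20 mm high above the well floor
- shaker_guard (a point): above the tray's centre, at the top edge of the guard (z = 130 mm); axes as the shaker's. Clear guard walls 60 mm high stand behind (inner face 85 mm from here) and at both sides (inner faces 115 mm from here); the front side is closed by the guard door. The top is open: wells are loaded from above
- guard_door (a joint): guard door angle, rad: 0 = fully shut on its catch, grows as it opens towards the robot (0.45 to 0.9 at the start; limit 1.3; stays where left). Upright hinge at its left (+y) end. A sprung ball catch at the free end resists from about 0.08 rad; overrun it with 5 to 8 N; past 0.03 rad it snaps to 0 and holds the door; left short of that the door stands ajar
- guard_door_hinge (a point): on the door's hinge axis, at the door's mid height (101 mm above the bench). Its frame turns with the door: y points from free end to hinge, x from outer face to inner face. The panel is 232 mm long, 12 mm thick (6 mm each side of the axis), 73 to 129 mm above the bench; a black pull strip stands 12 mm out of the outer face, 213 to 227 mm from the hinge
- guard_door_face (a point): a good place to push: on the outer face of the door, 170 mm from the hinge, at mid height; its x axis points into the door, the way to push
- speed_dial (a joint): angle of the speed dial, rad, growing clockwise seen from above; 0 to 5.0 between end stops, 0 to 0.6 at the start; stays where it is left (friction 0.03 N m)
- speed_dial_grip (a point): on the upright axis of the speed dial, half way up its grip bar (z about 107 mm). The dial is a black disc 52 mm across with an upright grip bar 49 mm long, 14 mm thick, from z = 84 to 114 mm on top of it. The point's frame turns with the dial: its x axis runs along the bar, and the white line is on the -x half of the bar
- speed_dial_line (a point): outer end of the white line on top of the dial's grip bar, 22 mm from the axis
- speed_mark: the set tab: a small brass arrow-block 16 by 8 by 6 mm on the deck beside the dial, fixed, at another place on the scale in each start (1.5 to 3.5 rad clockwise from where the line points at dial angle 0, the shaker's front). Origin: on the dial's axis, at deck height; the tab lies 51 mm out along its -x axis: the dial is set when its -x axis points the same way
- pad: brown cardboard pad 100 by 100 by 4 mm, fixed flat on the bench at the right. Origin: centre of its underside; the top is at 4 mm
- bottle0: small amber bottle, standing upright: straight round body 32 mm across and 45 mm tall, black cap 22 mm across above it, 62 mm tall in all, heavy thick base, 40 to 85 g. Origin: centre of its underside, z up. Not every start has all six bottles (4 to 6 are there)
- bottle1: small amber bottle, standing upright: straight round body 32 mm across and 45 mm tall, black cap 22 mm across above it, 62 mm tall in all, heavy thick base, 40 to 85 g. Origin: centre of its underside, z up. Not every start has all six bottles (4 to 6 are there)
- bottle2: small amber bottle, standing upright: straight round body 32 mm across and 45 mm tall, black cap 22 mm across above it, 62 mm tall in all, heavy thick base, 40 to 85 g. Origin: centre of its underside, z up. Not every start has all six bottles (4 to 6 are there)
- bottle3: small amber bottle, standing upright: straight round body 32 mm across and 45 mm tall, black cap 22 mm across above it, 62 mm tall in all, heavy thick base, 40 to 85 g. Origin: centre of its underside, z up. Not every start has all six bottles (4 to 6 are there)
- bottle4: small amber bottle, standing upright: straight round body 32 mm across and 45 mm tall, black cap 22 mm across above it, 62 mm tall in all, heavy thick base, 40 to 85 g. Origin: centre of its underside, z up. Not every start has all six bottles (4 to 6 are there)
- bottle5: small amber bottle, standing upright: straight round body 32 mm across and 45 mm tall, black cap 22 mm across above it, 62 mm tall in all, heavy thick base, 40 to 85 g. Origin: centre of its underside, z up. Not every start has all six bottles (4 to 6 are there)
- jar0: white cosmetic jar with an aluminium lid, a plain cylinder 38 mm across and 48 mm tall, 80 g, standing in one of the shaker's wells at the start. Origin: centre of its underside. Only one of jar0, jar1, jar2 is there in any start
- jar1: white cosmetic jar with an aluminium lid, a plain cylinder 38 mm across and 48 mm tall, 80 g, standing in one of the shaker's wells at the start. Origin: centre of its underside. Only one of jar0, jar1, jar2 is there in any start
- jar2: white cosmetic jar with an aluminium lid, a plain cylinder 38 mm across and 48 mm tall, 80 g, standing in one of the shaker's wells at the start. Origin: centre of its underside. Only one of jar0, jar1, jar2 is there in any start
- label_roll: bystander: small paper label roll 50 mm across, 38 mm high, among the bottles
- pump_pot: bystander: squat white plastic pot 48 mm across, 42 mm high, among the bottles

How it is judged (in metres and radians):
On the way, in this order (a step that is already met when the one before it is completed fails the run):
1. the jar stands on the pad and every bottle stands in a well (x of bottle0 in the frame of shaker between -0.062 and 0.062 m and y of bottle0 in the frame of shaker between -0.018 and 0.168 m and z of each of bottle0, bottle1, bottle2, bottle3, bottle4, bottle5 in the frame of shaker below 0.078 m and angle between each of bottle0, bottle1, bottle2, bottle3, bottle4, bottle5's own z axis and vertical below 0.2 rad and linear speed of each of bottle0, bottle1, bottle2, bottle3, bottle4, bottle5, jar0, jar1, jar2 below 0.03 m/s and x of bottle1 in the frame of shaker between -0.062 and 0.062 m and y of bottle1 in the frame of shaker between -0.018 and 0.168 m and x of bottle2 in the frame of shaker between -0.062 and 0.062 m and y of bottle2 in the frame of shaker between -0.018 and 0.168 m and x of bottle3 in the frame of shaker between -0.062 and 0.062 m and y of bottle3 in the frame of shaker between -0.018 and 0.168 m and x of bottle4 in the frame of shaker between -0.062 and 0.062 m and y of bottle4 in the frame of shaker between -0.018 and 0.168 m and x of bottle5 in the frame of shaker between -0.062 and 0.062 m and y of bottle5 in the frame of shaker between -0.018 and 0.168 m and x of jar0 in the frame of pad between -0.05 and 0.05 m and y of jar0 in the frame of pad between -0.05 and 0.05 m and z of each of jar0, jar1, jar2 in the frame of pad below 0.008 m and angle between each of jar0, jar1, jar2's own z axis and vertical below 0.15 rad and x of jar1 in the frame of pad between -0.05 and 0.05 m and y of jar1 in the frame of pad between -0.05 and 0.05 m and x of jar2 in the frame of pad between -0.05 and 0.05 m and y of jar2 in the frame of pad between -0.05 and 0.05 m), for 0.2 s.
2. then the guard door is shut on its catch (value of joint guard_door below 0.025 rad), for 0.2 s.
3. then the dial's white line points at the set tab (angle between the x axis of speed_dial_grip and the x axis of speed_mark, either way round below 0.14 rad and x of speed_dial_line in the frame of speed_mark below 0 m and value of joint guard_door below 0.025 rad), for 0.2 s.
At the end, for the whole second after the job is handed in: Every bottle stands upright (within 0.2 rad) and at rest on the floor of a well of the tray, the jar stands upright on the pad (its centre on the pad), the guard door is on its catch (under 0.025 rad), and the dial's white line points at the set tab within 0.14 rad (8 degrees) (all of step 1 and all of step 3); the robot touches nothing.
It fails at once if a bystander is pushed more than 60 mm away or knocked over (distance of any of label_roll, pump_pot from where it was at the start of the episode above 0.06 m or angle between any of label_roll, pump_pot's own z axis and vertical above 0.7 rad).
Of bottle0, bottle1, bottle2, bottle3, bottle4, bottle5 only 4 to 6 are there at a start; the rules pass over those that are not, and their reading is None.
Of jar0, jar1, jar2 only 1 to 1 are there at a start; the rules pass over those that are not, and their reading is None.
At some moment in a run one of bottle0, bottle1, bottle2, bottle3, bottle4, bottle5 may be knocked a few centimetres aside while the robot is not near it.
It also fails if it takes over 210 s, if anything falls off the work surface, if the arm or the gripper's body presses on something with over 40 N, if the wrist force passes 120 N, or if a joint passes its speed limit or range.

## Working session

There is one attempt and no reset: what is moved stays moved. The work goes in short steps, Python scripts to look and compute and a tool call to move; the robot and the scene stay as the last step left them, time stands still between calls to the robot, and variables do not carry over. Pictures are saved under pics/ and viewed, and the job is handed in when it is done.

Besides the shell and the picture viewer there is one more tool, called after "Request:" as name(argument=value, ...), one argument or row to a line, values as JSON. play_rows: Moves the arm, as the interface text tells. Its arguments: {"type":"object","properties":{"rows":{"type":"array","items":{"type":"number"}},"jaw":{"type":"number"},"grip_force":{"type":"number"}},"required":["rows"]}

```bash
ls; mkdir -p pics
python3 - <<'E'
from cell import status, imaging, r
import cv2
print(status.get_obs())
for n in("side","top"):
    print(n,imaging.calibration(n)); cv2.imwrite(f"pics/{n}0.png",imaging.snapshot(n))
E
```

```text
pics
{'t': 0.0, 'joint_positions': array([-8.31635438e+01,  1.18839245e+01,  8.84033006e+01, -1.13713242e-03,
        7.98390596e+01, -8.62282579e+00]), 'qd': array([-0.02362204, -0.04628624, -0.02160265,  0.05943023,  0.09534294,
       -0.04484038]), 'tau': array([-5.95477850e-04, -3.70880198e+01, -2.81419247e+01,  6.97086984e-02,
        3.63018690e-02, -1.75674459e-04]), 'tool_pos': array([ 0.15316348, -0.5534538 ,  0.22330636]), 'eef_rot': array([-1.79874975e+02, -1.78275531e-02,  1.54594644e+01]), 'ft_force': array([-0.16122689, -0.04261674,  0.47181362]), 'moment': array([0.03725166, 0.0062355 , 0.00157291]), 'opening': 0.9997450666370602}
side {'vfov': 51.289478731684135, 'cx': 280.87891570635514, 'cy': 203.97457227795604, 'eye': array([ 0.42742361, -0.59575142,  0.77632257]), 'orientation': array([-139.89679172,   -0.53354072,   -7.76244563])}
top {'vfov': 46.40244635295258, 'cx': 286.09267256500647, 'cy': 216.82636004280076, 'eye': array([ 0.32577611, -0.04265647,  1.15386732]), 'orientation': array([-170.25202083,    0.67396941,  -90.17520621])}
```

View pics/side0.png

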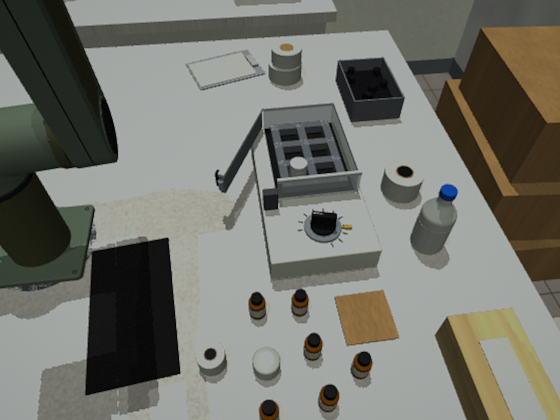

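View pics/top0.png

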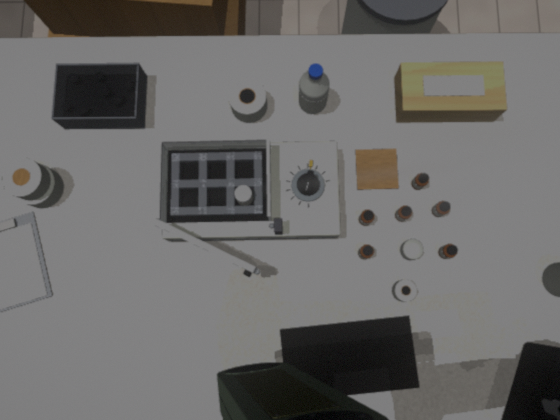

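```bash
cat > h.py <<'E'
import numpy as np, cv2
from cell import status, imaging, r
from scipy.spatial.transform import Rotation as Ro
def cam(n):
    c=imaging.calibration(n); R=Ro.from_euler('xyz',c['orientation'],degrees=True).as_matrix()
    return R,np.array(c['eye']),210/np.tan(np.radians(c['vfov']/2)),c['cx'],c['cy']
C={n:cam(n) for n in('side','top')}
def ray(n,u,v):
    R,e,f,cx,cy=C[n]; d=R@np.array([(u-cx)/f,(v-cy)/f,1]); return e,d/np.linalg.norm(d)
def plane(n,u,v,z):
    e,d=ray(n,u,v); return e+d*(z-e[2])/d[2]
def proj(n,p):
    R,e,f,cx,cy=C[n]; q=R.T@(np.array(p)-e); return q[0]/q[2]*f+cx,q[1]/q[2]*f+cy
def tri(a,b):
    A=np.zeros((3,3));y=np.zeros(3)
    es=[]
    for n,(u,v) in(('side',a),('top',b)):
        e,d=ray(n,u,v);P=np.eye(3)-np.outer(d,d);A+=P;y+=P@e;es.append((e,P))
    p=np.linalg.solve(A,y); return p,[np.linalg.norm(P@(p-e)) for e,P in es]
def crop(img,x0,x1,y0,y1,s,fn): cv2.imwrite(fn,cv2.resize(img[y0:y1,x0:x1],None,fx=s,fy=s,interpolation=cv2.INTER_CUBIC))
E
python3 - <<'E'
from h import *
t=cv2.imread('pics/top0.png');s=cv2.imread('pics/side0.png')
t=cv2.convertScaleAbs(t,alpha=1.8)
crop(t,150,350,130,285,4,'pics/t1.png')
crop(t,345,470,140,310,3.5,'pics/t2.png')
crop(s,200,400,90,280,3,'pics/s1.png')
crop(s,190,410,270,420,3.5,'pics/s2.png')
E
```

```text
(no output)
```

View pics/t1.png

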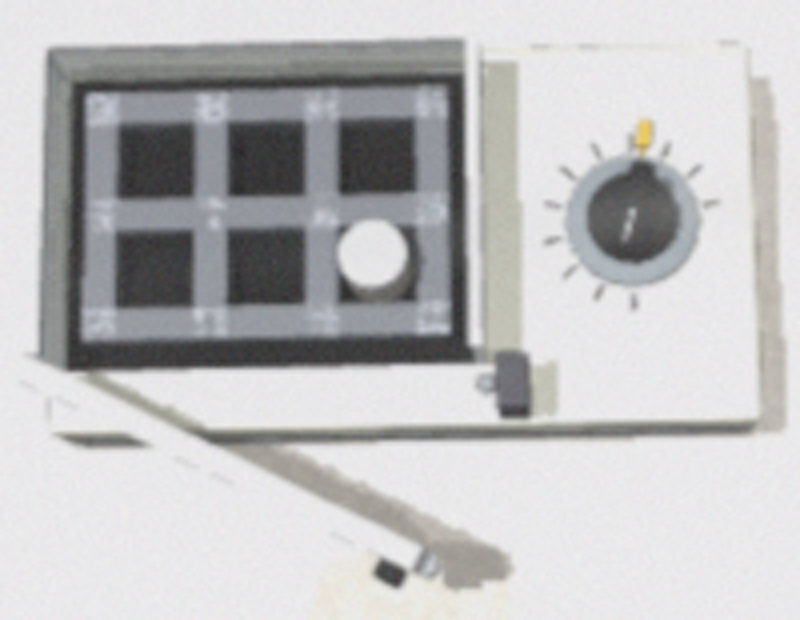

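View pics/t2.png

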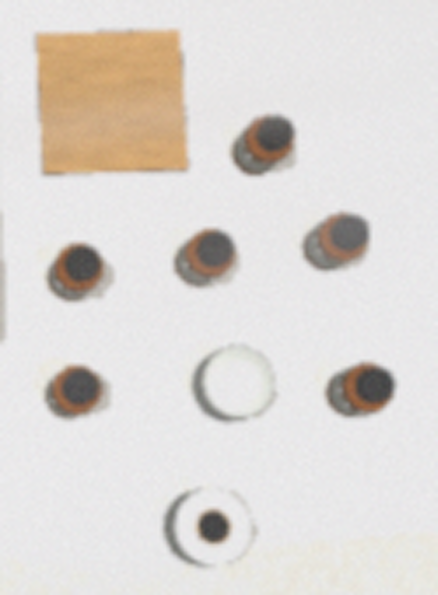

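View pics/s1.png

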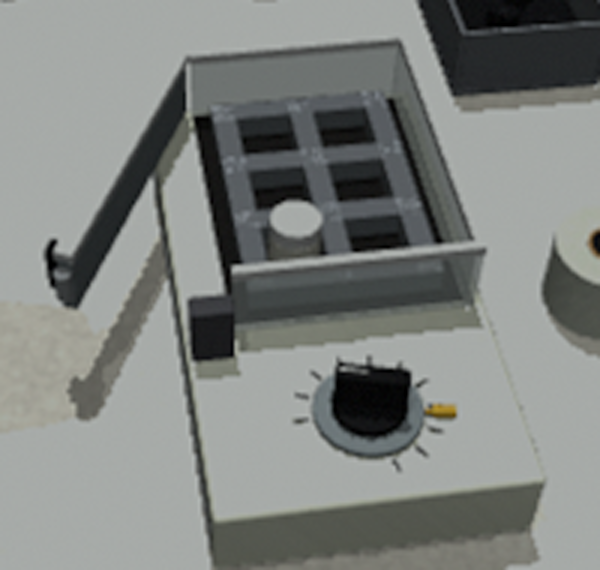

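View pics/s2.png

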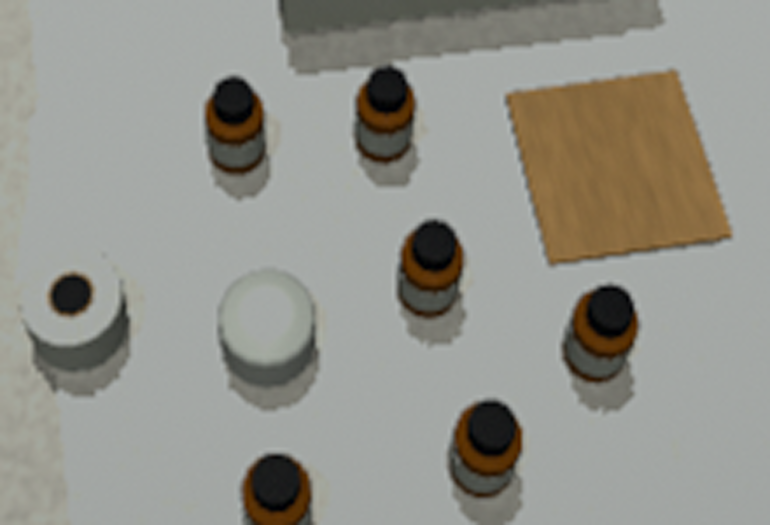

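Run:
```python
from h import *
T=lambda u,v:(u/4+150,v/4+130)
# tray corners: (px), shaker coordinates, z ; tray centre in shaker y=+0.075
obs=[(T(85,93),(.071,.102+.075),.09),(T(447,87),(.071,-.102+.075),.09),(T(452,330),(-.071,-.102+.075),.09),(T(82,342),(-.071,.102+.075),.09),
(T(745,44),(.1,-.2),.07),(T(756,420),(-.12,-.2),.07)]
W=np.array([plane('top',*o[0],o[2])[:2] for o in obs]);L=np.array([o[1] for o in obs])
mw,ml=W.mean(0),L.mean(0);H=(L-ml).T@(W-mw);a=np.arctan2(H[0,1]-H[1,0],H[0,0]+H[1,1])
R=np.array([[np.cos(a),-np.sin(a)],[np.sin(a),np.cos(a)]]);t=mw-R@ml
print('yaw',np.degrees(a),'t',t);print(((W-(L@R.T+t))*1000).round(1))
# side check: px of well-known points
S=lambda l,z:proj('side',[*(R@np.array(l)+t),z])
for l,z in[((.1,-.2),.07),((-.12,-.2),.07),((.085,-.04),.13),((.071,.177),.09),((-.071,.177),.09),((.071,-.027),.09)]:
    u,v=S(l,z);print(l,z,((u-200)*3,(v-90)*3))
# dial & tab
T2=lambda u,v,z:plane('top',*T(u,v),z)
print('tab',T2(645,133,.078))
print('line',T2(632,208,.114),T2(625,242,.114)); print('disc',T2(633,218,.084), 'ring',T2(632,220,.071))
print('door end',T2(395,573,.129),T2(440,552,.129))
print('pull', T2(390,573,.129), 'ball',T2(428,562,.129))
print('pad',[plane('top',345+u/3.5,140+v/3.5,.004)[:2].round(4) for u,v in[(36,33),(180,30),(188,171),(42,173)]])
print('jar top',T2(372,254,.118), 'jar local',R.T@(T2(372,254,.118)[:2]-t))
B=[((272,133),(610,310)),((347,233),(493,427)),((213,247),(435,245)),((82,263),(387,90)),((80,386),(234,100)),((374,384),(276,481))]
for a,b in B:
    p,e=tri((190+b[0]/3.5,270+b[1]/3.5),(345+a[0]/3.5,140+a[1]/3.5));print('b',p.round(4),np.round(e,4),plane('top',345+a[0]/3.5,140+a[1]/3.5,.062)[:2].round(4),plane('side',190+b[0]/3.5,270+b[1]/3.5,.062)[:2].round(4))
for n,a,b,z in[('pot',(237,382),(267,315),.042),('roll',(213,526),(71,295),.038)]:
    print(n,plane('top',345+a[0]/3.5,140+a[1]/3.5,z)[:2],plane('side',190+b[0]/3.5,270+b[1]/3.5,z)[:2])
```

```text
yaw 0.8142582418266533 t [0.58709036 0.05046654]
[[ 0.1 -0. ]
 [-0.6 -0.7]
 [ 2.1 -2.2]
 [-0.7 -1.6]
 [-1.3  1.5]
 [ 0.4  3. ]]
(0.1, -0.2) 0.07 (np.float64(540.5933124393634), np.float64(480.4927116445094))
(-0.12, -0.2) 0.07 (np.float64(203.80695293815245), np.float64(522.017438012814))
(0.085, -0.04) 0.13 (np.float64(467.38089557797633), np.float64(242.68259214688544))
(0.071, 0.177) 0.09 (np.float64(375.29563901264925), np.float64(90.353366561618))
(-0.071, 0.177) 0.09 (np.float64(202.82103397804798), np.float64(105.93256119623648))
(0.071, -0.027) 0.09 (np.float64(435.9480971310019), np.float64(270.9154105141629))
tab [ 0.63373741 -0.08804076  0.078     ]
line [ 0.58122953 -0.07894766  0.114     ] [ 0.56228312 -0.07494576  0.114     ]
disc [ 0.58284398 -0.08049327  0.084     ] ring [ 0.58480781 -0.08037413  0.071     ]
door end [0.38301784 0.04702635 0.129     ] [0.39383012 0.02363815 0.129     ]
pull [0.38302751 0.04963304 0.129     ] ball [0.38865869 0.02986604 0.129     ]
pad [array([ 0.689 , -0.1987]), array([ 0.6905, -0.2987]), array([ 0.5901, -0.3001]), array([ 0.5892, -0.2002])]
jar top [0.55550611 0.06214586 0.118     ] jar local [-0.03141509  0.01212698]
b [ 0.6064 -0.3454  0.0534] [0.0023 0.0023] [ 0.6018 -0.3428] [ 0.6066 -0.3481]
b [ 0.5396 -0.3906  0.0533] [0.0027 0.0027] [ 0.5351 -0.3878] [ 0.541  -0.3927]
b [ 0.5299 -0.303   0.0537] [0.002 0.002] [ 0.5264 -0.3011] [ 0.5307 -0.3061]
b [ 0.5199 -0.2174  0.0548] [0.0023 0.0023] [ 0.5163 -0.2163] [ 0.5213 -0.2208]
b [ 0.4398 -0.2133  0.0557] [0.0024 0.0024] [ 0.4367 -0.2126] [ 0.4421 -0.2162]
b [ 0.4399 -0.4011  0.0558] [0.0021 0.0021] [ 0.4372 -0.3993] [ 0.4419 -0.4024]
pot [ 0.44094638 -0.31739195] [ 0.44681897 -0.32178483]
roll [ 0.34870676 -0.29869097] [ 0.35320065 -0.29794445]
```

```bash
cat >> h.py <<'E'
def goto(x,y,z,yaw=90.8,frm=None):
    o=status.get_obs(); p=np.array(o['tool_pos']);rp=o['eef_rot']
    R=Ro.from_euler('xyz',[180,0,rp[2]],degrees=True).as_matrix()
    d=R.T@(np.array([x,y,z])-p)/.05
    s=-((yaw-rp[2]+180)%360-180)/5
    print('t',round(o['t'],2),'pos',p.round(4),'rot',np.round(rp,1),'j',np.round(o['joint_positions'],0),'open',round(o['opening'],3),'F',np.round(o['ft_force'],1))
    print('rows',d.round(3),round(s,2))
E
python3 -c "
from h import *
goto(.558,.061,.23)"
```

```text
t 0.1 pos [ 0.1531 -0.5535  0.2234] rot [-179.9   -0.    15.5] j [-83.  12.  88.  -0.  80.  -9.] open 1.001 F [-0.5  0.9  0.6]
rows [11.08  -9.688 -0.132] -15.07
```

Request:
play_rows(
  rows=[0.55,-0.48,-0.1,-0.8,1.2,-1.1,-0.13,-1.8,1.9,-1.7,-0.13,-2.8,2.6,-2.3,-0.13,-3.8,3.3,-2.9,-0.13,-5,4.0,-3.5,-0.13,-6.2,4.7,-4.1,-0.13,-7.4,5.4,-4.7,-0.13,-8.6],
  jaw=0.65,
)

```text
t: 0.9
tool_pos: [0.3513, -0.2538, 0.2307]
eef_rot: [-180.0, -0.0, 58.7]
ft_force: [0.9, -0.2, -0.4]
opening: 0.65
```

```bash
python3 -c "
from h import *
goto(.558,.061,.23)"
```

```text
t 0.9 pos [ 0.3513 -0.2538  0.2307] rot [-180.    -0.    58.7] j [-47.  -6. 107.   0.  80. -16.] open 0.65 F [ 0.9 -0.2 -0.4]
rows [7.528 0.259 0.013] -6.42
```

Request:
play_rows(
  rows=[0.9,0.03,0,-0.8,1.8,0.06,0,-1.7,2.8,0.1,0,-2.6,3.8,0.14,0,-3.5,4.8,0.18,0,-4.4,5.8,0.22,0,-5.3,6.7,0.25,0,-6.0,7.53,0.26,0,-6.42],
)

```text
t: 1.7
tool_pos: [0.5594, 0.0606, 0.2304]
eef_rot: [-180.0, -0.0, 90.7]
ft_force: [-0.4, 0.0, 0.2]
opening: 0.65
```

```bash
python3 -c "
from h import *
goto(.558,.061,.113)
s=imaging.snapshot('side');t=imaging.snapshot('top')
crop(s,200,400,60,260,3,'pics/s3.png');crop(cv2.convertScaleAbs(t,alpha=1.8),150,350,110,300,3,'pics/t3.png')"
```

```text
t 1.7 pos [0.5594 0.0606 0.2304] rot [-180.    -0.    90.7] j [-3. 10. 90. -0. 80. -3.] open 0.65 F [-0.4  0.   0.2]
rows [ 0.009 -0.028  2.347] -0.01
```

View pics/s3.png

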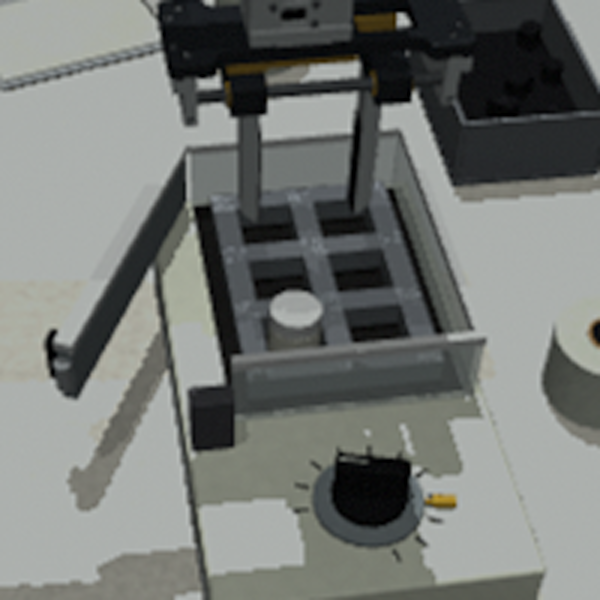

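View pics/t3.png

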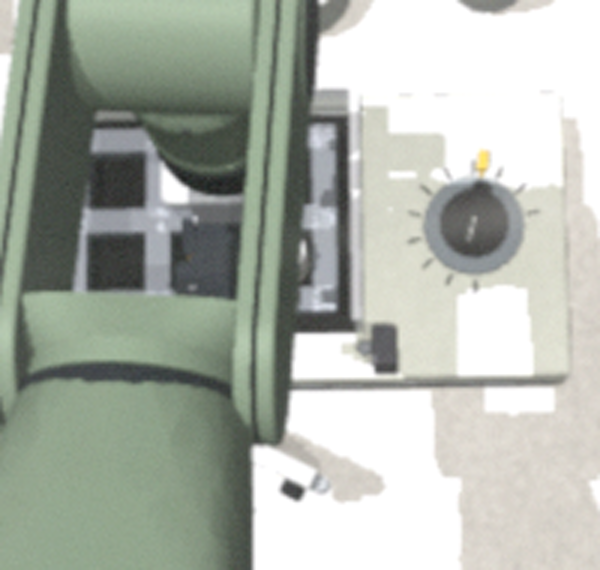

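```bash
python3 -c "
from h import *
for dx in(-.0305,.0305):
  u,v=proj('side',[.5594+dx,.0606,.2114]);print((u-200)*3,(v-60)*3)
u,v=proj('side',[.558,.061,.118]);print((u-200)*3,(v-60)*3)
u,v=proj('side',[.5555,.0621,.118]);print((u-200)*3,(v-60)*3)
"
```

```text
252.76151232176937 212.23845037969372
344.3149641878009 204.69089875889597
291.1518109421153 309.83003395517767
287.44192603262167 309.0610495793967
```

Request:
play_rows(
  rows=[0.01,-0.03,0.5,0,0.01,-0.03,1.1,0,0.01,-0.03,1.7,0,0.01,-0.03,2.2,0,0.01,-0.03,2.35,0,0.01,-0.03,2.35,0],
)

```text
t: 2.4
tool_pos: [0.556, 0.0583, 0.1122]
eef_rot: [-179.8, 0.0, 90.5]
ft_force: [-0.6, -1.1, -0.4]
opening: 0.648
```

Request:
play_rows(
  rows=[0,0,0,0,0,0,0,0,0,0,0,0,0,0,0,0,0,0,0,0,0,0,0,0],
  jaw=0.2,
  grip_force=20,
)

```text
t: 3.0
tool_pos: [0.5584, 0.0587, 0.1148]
eef_rot: [179.9, 0.0, 90.6]
ft_force: [-0.5, -0.4, 5.4]
opening: 0.397
```

```bash
python3 -c "
from h import *
goto(.64,-.25,.23)
s=imaging.snapshot('side')
crop(s,200,400,60,260,3,'pics/s4.png')"
```

```text
t 3.0 pos [0.5584 0.0587 0.1148] rot [179.9   0.   90.6] j [-3. 17. 96. -0. 67. -3.] open 0.397 F [-0.5 -0.4  5.4]
rows [-6.19   1.572 -2.304] -0.05
```

View pics/s4.png

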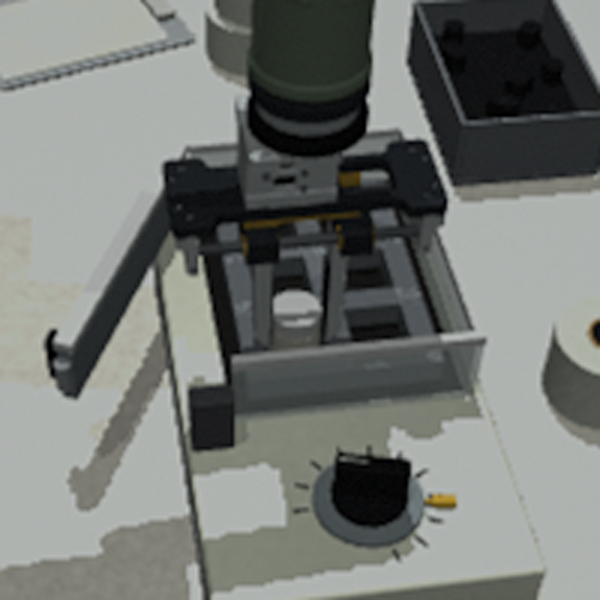

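Request:
play_rows(
  rows=[0,0,-0.4,0,0,0,-1,0,0,0,-1.8,0,-0.6,0.15,-2.2,0,-1.3,0.3,-2.3,0,-2.0,0.5,-2.3,0,-2.7,0.7,-2.3,0,-3.5,0.9,-2.3,0],
)

```text
t: 3.85
tool_pos: [0.6039, -0.1164, 0.2278]
eef_rot: [-179.9, -0.0, 90.6]
ft_force: [1.1, -0.2, -0.7]
opening: 0.396
```

```bash
python3 -c "
from h import *
goto(.641,-.25,.12)"
```

```text
t 3.85 pos [ 0.6039 -0.1164  0.2278] rot [-179.9   -0.    90.6] j [-19.  17.  82.   0.  81. -20.] open 0.396 F [ 1.1 -0.2 -0.7]
rows [-2.68   0.714  2.156] -0.04
```

Request:
play_rows(
  rows=[-0.8,0.2,0,0,-1.6,0.4,0,0,-2.3,0.6,0.4,0,-2.68,0.71,1.0,0,-2.68,0.71,1.7,0,-2.68,0.71,2.16,0,-2.68,0.71,2.16,0],
)

```text
t: 4.55
tool_pos: [0.6369, -0.2476, 0.1139]
eef_rot: [-179.4, -0.3, 90.5]
ft_force: [-0.1, -0.6, -0.4]
opening: 0.4
```

```bash
python3 -c "
from h import *
goto(.641,-.25,.048)
s=imaging.snapshot('side')
crop(s,220,460,200,400,3,'pics/s5.png')"
```

```text
t 4.55 pos [ 0.6369 -0.2476  0.1139] rot [-179.4   -0.3   90.5] j [-28.  31.  76.   0.  74. -29.] open 0.4 F [-0.1 -0.6 -0.4]
rows [-0.049  0.082  1.319] -0.05
```

View pics/s5.png

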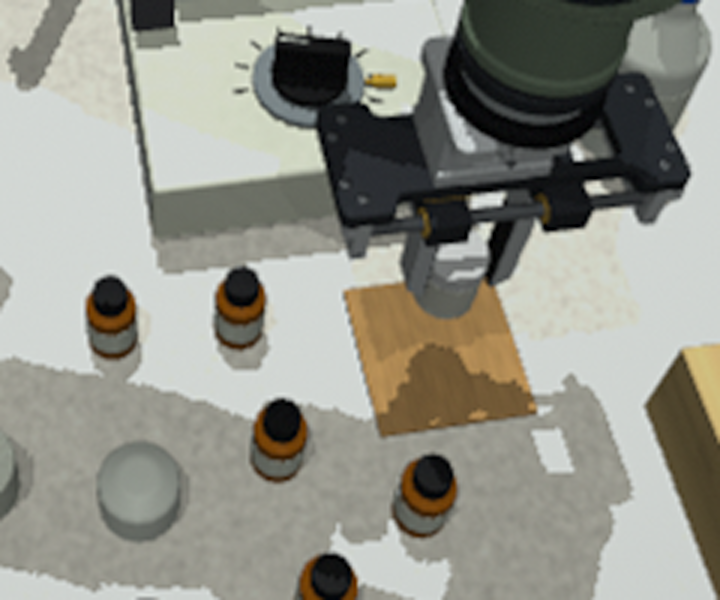

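Request:
play_rows(
  rows=[0,0,0.3,0,0,0,0.7,0,0,0,1.1,0,0,0,1.35,0,0,0,1.42,0,0,0,1.44,0,0,0,1.44,0,0,0,1.44,0],
)

```text
t: 5.4
tool_pos: [0.6417, -0.2498, 0.0496]
eef_rot: [179.9, 0.1, 90.6]
ft_force: [0.4, -0.4, -0.4]
opening: 0.401
```

```bash
python3 -c "
from h import *
goto(.641,-.25,.048)
s=imaging.snapshot('side')
crop(s,220,460,200,400,3,'pics/s6.png');goto(.641,-.25,.048)"
```

```text
t 5.4 pos [ 0.6417 -0.2498  0.0496] rot [1.799e+02 1.000e-01 9.060e+01] j [-28.  35.  78.  -0.  67. -29.] open 0.401 F [ 0.4 -0.4 -0.4]
rows [-0.003 -0.014  0.033] -0.05
t 5.45 pos [ 0.6416 -0.2498  0.0495] rot [1.799e+02 1.000e-01 9.060e+01] j [-28.  35.  78.   0.  67. -29.] open 0.401 F [-0.1 -0.3 -1. ]
rows [-0.005 -0.012  0.03 ] -0.05
```

View pics/s6.png

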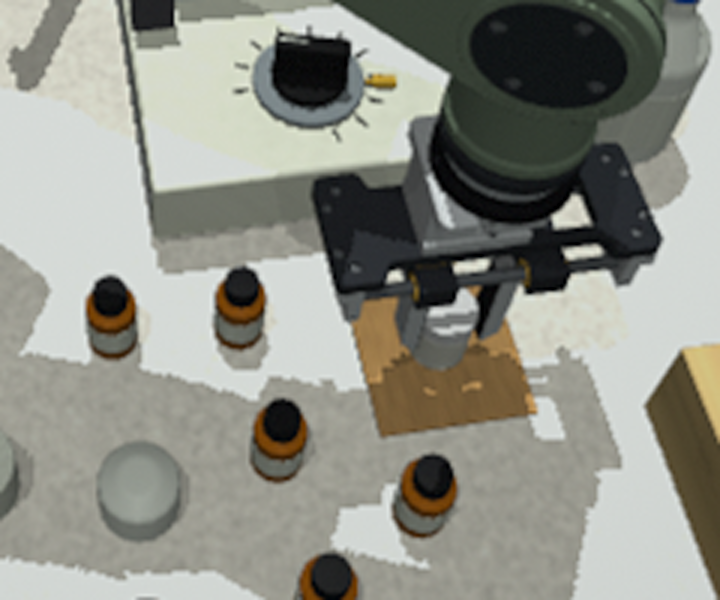

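Request:
play_rows(
  rows=[0,0,0.02,0,0,0,0.04,0,0,0,0.04,0],
)

```text
t: 5.75
tool_pos: [0.6416, -0.2498, 0.0489]
eef_rot: [179.9, 0.1, 90.6]
ft_force: [-2.7, 1.9, 6.6]
opening: 0.4
```

Request:
play_rows(
  rows=[0,0,0,0,0,0,0,0,0,0,0,0,0,0,-0.5,0,0,0,-1.2,0,0,0,-1.8,0,0,0,-1.8,0],
  jaw=0.6,
)

```text
t: 6.45
tool_pos: [0.6444, -0.2512, 0.1425]
eef_rot: [179.5, 0.3, 90.6]
ft_force: [0.3, -0.3, 0.9]
opening: 0.6
```

```bash
python3 -c "
from h import *
s=imaging.snapshot('side');cv2.imwrite('pics/s7.png',s)
goto(.6045,-.345,.13)"
```

```text
t 6.5 pos [ 0.6428 -0.2504  0.1396] rot [179.7   0.2  90.6] j [-28.  29.  75.   0.  75. -29.] open 0.6 F [0.1 0.2 0.3]
rows [-1.884 -0.784  0.191] -0.05
```

View pics/s7.png

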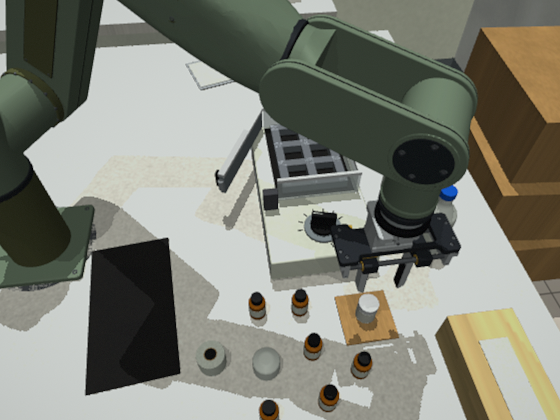

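Request:
play_rows(
  rows=[-0.6,-0.2,0,0,-1.2,-0.45,0,0,-1.7,-0.7,0,0,-1.9,-0.75,0.2,0,-1.9,-0.75,0.6,0,-1.9,-0.75,1.1,0,-1.9,-0.75,1.5,0,-1.9,-0.75,1.6,0],
)

```text
t: 7.3
tool_pos: [0.6015, -0.3417, 0.0505]
eef_rot: [-179.6, -0.4, 90.6]
ft_force: [-0.9, 0.7, -0.6]
opening: 0.605
```

```bash
python3 -c "
from h import *
s=imaging.snapshot('side');crop(s,220,460,220,420,3,'pics/s8.png')
goto(.6045,-.345,.044)"
```

```text
t 7.35 pos [ 0.602  -0.3421  0.0514] rot [-179.6   -0.3   90.6] j [-37.  36.  77.   0.  68. -37.] open 0.602 F [ 0.3  0.5 -0.6]
rows [-0.059  0.049  0.148] -0.04
```

View pics/s8.png

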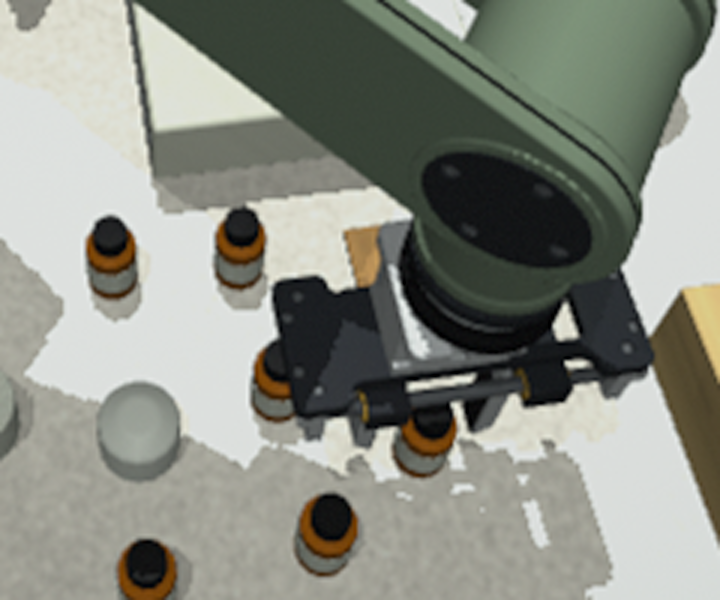

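Request:
play_rows(
  rows=[0,0,0.12,0,0,0,0.24,0,0,0,0.24,0],
)

```text
t: 7.65
tool_pos: [0.6043, -0.3445, 0.0442]
eef_rot: [-180.0, -0.0, 90.6]
ft_force: [-0.9, 0.0, -0.4]
opening: 0.6
```

Request:
play_rows(
  rows=[0,0,0,0,0,0,0,0,0,0,0,0,0,0,0,0,0,0,0,0],
  jaw=0.2,
)

```text
t: 8.15
tool_pos: [0.6046, -0.345, 0.045]
eef_rot: [180.0, 0.0, 90.6]
ft_force: [0.4, -0.1, 1.3]
opening: 0.332
```

```bash
python3 -c "
from h import *
goto(.6186,.1861,.22)"
```

```text
t 8.15 pos [ 0.6046 -0.345   0.045 ] rot [180.    0.   90.6] j [-37.  36.  77.   0.  67. -37.] open 0.332 F [ 0.4 -0.1  1.3]
rows [10.618  0.383 -3.499] -0.05
```

Request:
play_rows(
  rows=[0,0,-0.5,0,0,0,-1.3,0,0,0,-2.2,0,0.5,0,-3.0,0,1.2,0.05,-3.5,0,2.1,0.1,-3.5,0,3.0,0.1,-3.5,0,3.9,0.15,-3.5,0],
)

```text
t: 8.95
tool_pos: [0.6094, -0.1482, 0.2197]
eef_rot: [180.0, 0.0, 90.5]
ft_force: [-0.7, 0.2, -1.5]
opening: 0.341
```

Request:
play_rows(
  rows=[0.9,0.05,0,0,1.8,0.08,0,0,2.7,0.1,0,0,3.6,0.15,0,0,4.5,0.18,0,0,5.4,0.2,0,0,6.2,0.22,0,0,6.7,0.23,0,0],
)

```text
t: 9.75
tool_pos: [0.6174, 0.1886, 0.2192]
eef_rot: [-180.0, -0.0, 90.7]
ft_force: [0.3, -1.0, -0.7]
opening: 0.332
```

Request:
play_rows(
  rows=[0,0,0,0,0,0,0.3,0,0,0,0.8,0,0,0,1.2,0,0,0,1.4,0,0,0,1.4,0],
)

```text
t: 10.35
tool_pos: [0.6165, 0.1836, 0.1464]
eef_rot: [-179.7, 0.1, 90.5]
ft_force: [-0.7, 0.5, 0.5]
opening: 0.339
```

```bash
python3 -c "
from h import *
s=imaging.snapshot('side');crop(s,200,400,60,260,3,'pics/s9.png')
goto(.6186,.1861,.116)"
```

```text
t 10.4 pos [0.6176 0.1841 0.1482] rot [-179.9    0.    90.5] j [ 9. 24. 82. -0. 74.  8.] open 0.334 F [-0.7 -0.3 -0.2]
rows [0.04  0.02  0.645] -0.07
```

View pics/s9.png

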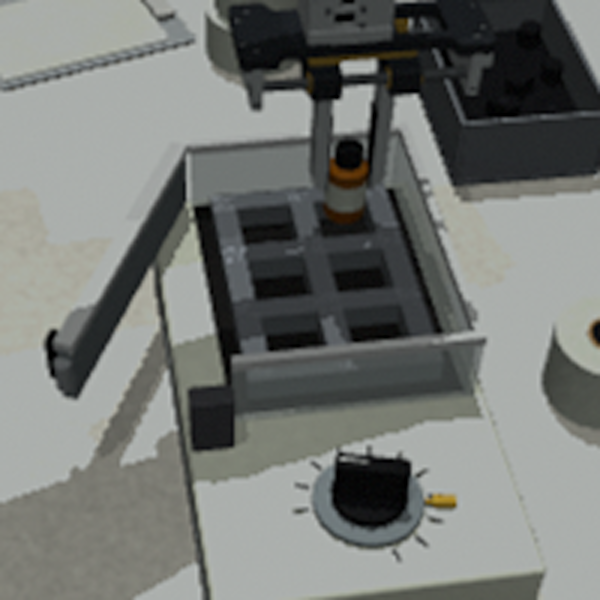

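Request:
play_rows(
  rows=[0,0,0.2,0,0,0,0.45,0,0,0,0.62,0,0,0,0.7,0,0,0,0.72,0,0,0,0.72,0],
)

```text
t: 11.0
tool_pos: [0.6178, 0.1854, 0.1146]
eef_rot: [-180.0, 0.0, 90.6]
ft_force: [-3.2, -0.8, 4.7]
opening: 0.336
```

```bash
python3 -c "
from h import *
goto(.6186,.1861,.114)
s=imaging.snapshot('side');crop(s,200,400,60,260,3,'pics/s10.png')
"
```

```text
t 11.0 pos [0.6178 0.1854 0.1146] rot [-180.     0.    90.6] j [ 9. 26. 83. -0. 71.  8.] open 0.336 F [-3.2 -0.8  4.7]
rows [0.013 0.016 0.011] -0.04
```

View pics/s10.png

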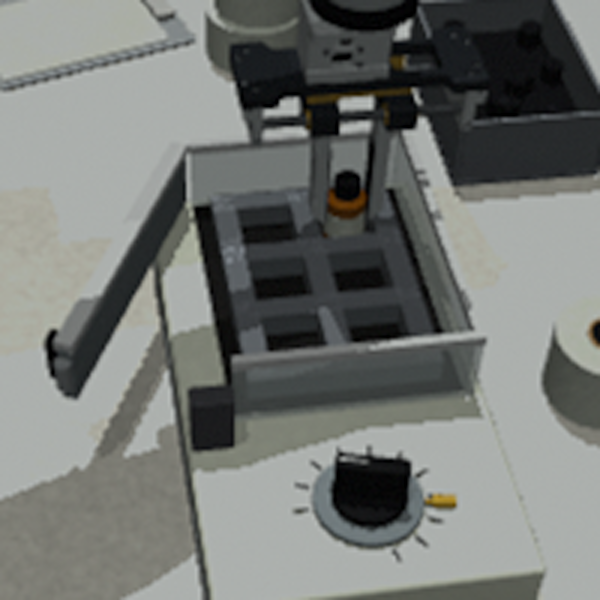

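Request:
play_rows(
  rows=[0,0,0,0,0,0,0,0,0,0,0,0,0,0,-0.4,0,0,0,-1.0,0,0,0,-1.6,0,0,0,-2.0,0,0,0,-2.0,0],
  jaw=0.47,
)

```text
t: 11.85
tool_pos: [0.6206, 0.1859, 0.2176]
eef_rot: [179.5, -0.1, 90.6]
ft_force: [1.1, 0.9, 0.5]
opening: 0.472
```

```bash
python3 -c "
from h import *
s=imaging.snapshot('side');cv2.imwrite('pics/s11.png',s)
goto(.5188,-.218,.13)
"
```

```text
t 11.9 pos [0.6193 0.1856 0.215 ] rot [179.8  -0.   90.6] j [ 9. 21. 78.  0. 81.  8.] open 0.472 F [ 0.3  0.8 -0.1]
rows [-8.053 -2.088  1.701] -0.05
```

View pics/s11.png

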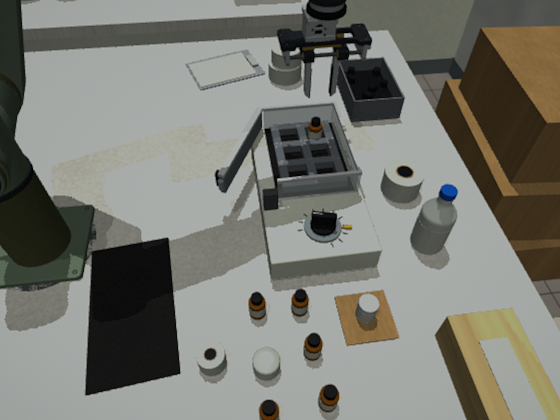

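Request:
play_rows(
  rows=[-0.6,-0.15,0,0,-1.5,-0.4,0,0,-2.4,-0.6,0,0,-3.3,-0.85,0,0,-4.2,-1.1,0,0,-5.1,-1.3,0,0,-6.0,-1.55,0,0,-6.8,-1.75,0.3,0],
  jaw=0.6,
)

```text
t: 12.7
tool_pos: [0.5335, -0.1576, 0.1982]
eef_rot: [179.9, 0.0, 90.5]
ft_force: [1.2, -0.3, 0.4]
opening: 0.6
```

Request:
play_rows(
  rows=[-0.7,-0.2,0.3,0,-1.2,-0.31,0.8,0,-1.25,-0.32,1.5,0,-1.25,-0.32,1.9,0,-1.25,-0.32,2.2,0,-1.25,-0.32,2.5,0,-1.25,-0.32,2.5,0],
)

```text
t: 13.4
tool_pos: [0.5168, -0.2167, 0.0706]
eef_rot: [-179.7, -0.2, 90.6]
ft_force: [-0.9, -0.0, -1.1]
opening: 0.606
```

```bash
python3 -c "
from h import *
s=imaging.snapshot('side');crop(s,200,400,220,420,3,'pics/s12.png')
goto(.5188,-.218,.045)
"
```

```text
t 13.45 pos [ 0.5179 -0.2173  0.0722] rot [-1.799e+02 -1.000e-01  9.060e+01] j [-32.  20.  97.   0.  63. -32.] open 0.6 F [ 1.5 -0.2  0.3]
rows [-0.014  0.018  0.545] -0.04
```

View pics/s12.png

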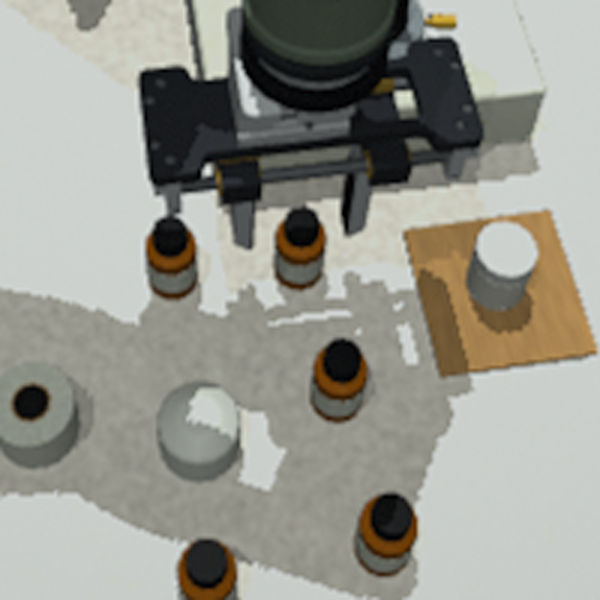

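Request:
play_rows(
  rows=[0,0,0.25,0,0,0,0.5,0,0,0,0.56,0,0,0,0.56,0],
)

```text
t: 13.85
tool_pos: [0.518, -0.2176, 0.0446]
eef_rot: [-179.9, -0.1, 90.6]
ft_force: [0.2, -0.3, 0.3]
opening: 0.602
```

Request:
play_rows(
  rows=[0,0,0,0,0,0,0,0,0,0,0,0,0,0,0,0,0,0,0,0],
  jaw=0.2,
)

```text
t: 14.35
tool_pos: [0.5189, -0.2183, 0.0459]
eef_rot: [180.0, 0.0, 90.6]
ft_force: [0.2, -0.9, 1.0]
opening: 0.34
```

```bash
python3 -c "
from h import *
goto(.5566,.1853,.22)
"
```

```text
t 14.35 pos [ 0.5189 -0.2183  0.0459] rot [180.    0.   90.6] j [-32.  22.  98.   0.  59. -32.] open 0.34 F [ 0.2 -0.9  1. ]
rows [ 8.064  0.832 -3.482] -0.05
```

Request:
play_rows(
  rows=[0,0,-0.5,0,0,0,-1.3,0,0,0,-2.2,0,0.3,0,-3.0,0,0.9,0.1,-3.5,0,1.7,0.2,-3.5,0,2.6,0.3,-3.5,0,3.5,0.4,-3.5,0],
)

```text
t: 15.15
tool_pos: [0.5368, -0.0416, 0.2209]
eef_rot: [179.9, 0.0, 90.5]
ft_force: [1.0, 0.2, -0.1]
opening: 0.341
```

Request:
play_rows(
  rows=[0.9,0.1,0,0,1.8,0.2,0,0,2.7,0.3,0,0,3.5,0.37,0,0,4.2,0.42,0,0,4.56,0.43,0,0,4.56,0.43,0.3,0,4.56,0.43,0.9,0],
)

```text
t: 15.95
tool_pos: [0.558, 0.1855, 0.1769]
eef_rot: [179.7, -0.0, 90.6]
ft_force: [0.5, -0.3, -1.0]
opening: 0.335
```

Request:
play_rows(
  rows=[0,0,0.4,0,0,0,0.5,0,0,0,0.5,0,0,0,0.5,0],
)

```text
t: 16.35
tool_pos: [0.5568, 0.1847, 0.1512]
eef_rot: [179.9, -0.0, 90.5]
ft_force: [-0.1, -0.1, 0.1]
opening: 0.338
```

```bash
python3 -c "
from h import *
s=imaging.snapshot('side');crop(s,200,400,60,260,3,'pics/s13.png')
goto(.5566,.1853,.115)
"
```

```text
t 16.4 pos [0.5572 0.1849 0.1517] rot [179.9  -0.   90.5] j [10. 17. 91. -0. 72.  9.] open 0.334 F [ 0.6  0.2 -0. ]
rows [ 0.007 -0.012  0.735] -0.06
```

View pics/s13.png

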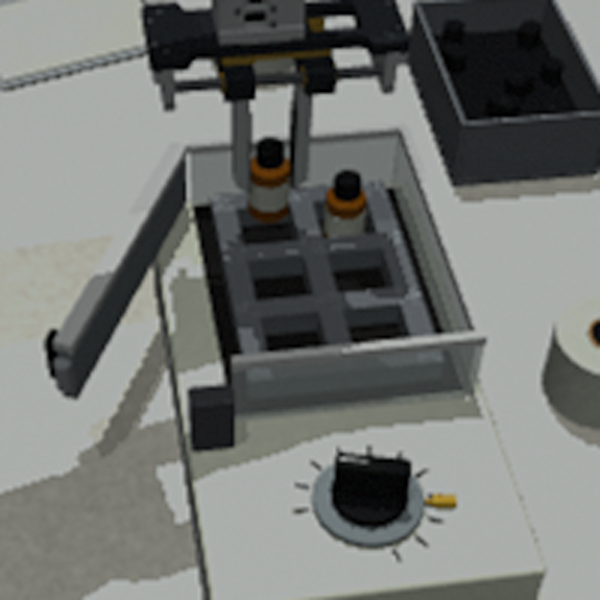

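Request:
play_rows(
  rows=[0,0,0.2,0,0,0,0.45,0,0,0,0.62,0,0,0,0.7,0,0,0,0.74,0,0,0,0.74,0],
)

```text
t: 17.0
tool_pos: [0.5552, 0.1852, 0.1154]
eef_rot: [-179.8, 0.0, 90.6]
ft_force: [-6.5, -1.5, 13.7]
opening: 0.33
```

Request:
play_rows(
  rows=[0,0,0,0,0,0,0,0,0,0,0,0,0,0,-0.4,0,0,0,-1.0,0,0,0,-1.6,0,0,0,-2.0,0,0,0,-2.0,0],
  jaw=0.47,
)

```text
t: 17.8
tool_pos: [0.5585, 0.1858, 0.2169]
eef_rot: [179.6, -0.1, 90.6]
ft_force: [-0.1, -0.3, 0.9]
opening: 0.47
```

```bash
python3 -c "
from h import *
s=imaging.snapshot('side');cv2.imwrite('pics/s14.png',s)
goto(.4393,-.2144,.13)
"
```

```text
t 17.85 pos [0.5572 0.1855 0.2145] rot [179.8  -0.   90.6] j [10. 14. 87.  0. 79.  9.] open 0.468 F [-0.   0.6 -0.5]
rows [-7.975 -2.435  1.691] -0.05
```

View pics/s14.png

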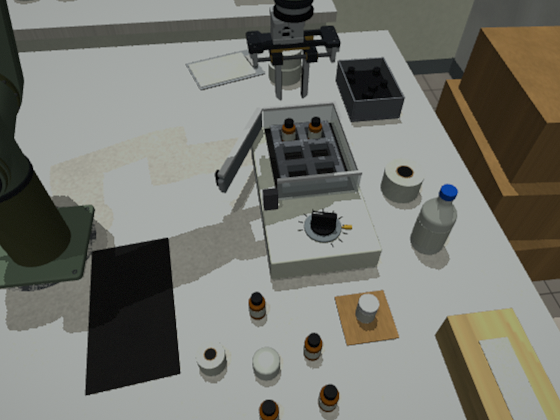

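Request:
play_rows(
  rows=[-0.6,-0.2,0,0,-1.5,-0.45,0,0,-2.4,-0.75,0,0,-3.3,-1.0,0,0,-4.2,-1.3,0,0,-5.1,-1.6,0,0,-6.0,-1.85,0,0,-6.8,-2.1,0.3,0],
  jaw=0.6,
)

```text
t: 18.65
tool_pos: [0.454, -0.1578, 0.1981]
eef_rot: [179.9, 0.0, 90.5]
ft_force: [0.4, -0.0, -0.4]
opening: 0.6
```

Request:
play_rows(
  rows=[-0.6,-0.2,0.3,0,-1.1,-0.3,0.8,0,-1.18,-0.31,1.5,0,-1.18,-0.31,1.9,0,-1.18,-0.31,2.2,0,-1.18,-0.31,2.5,0,-1.18,-0.31,2.5,0],
)

```text
t: 19.35
tool_pos: [0.4362, -0.2125, 0.0692]
eef_rot: [-179.6, -0.3, 90.5]
ft_force: [-0.1, -0.2, 1.5]
opening: 0.601
```

```bash
python3 -c "
from h import *
s=imaging.snapshot('side');crop(s,170,370,220,420,3,'pics/s15.png')
goto(.4393,-.2144,.045)
"
```

```text
t 19.4 pos [ 0.4373 -0.2133  0.0708] rot [-179.7   -0.2   90.6] j [-36.  12. 108.   0.  60. -37.] open 0.6 F [ 1.2 -1.4  0.4]
rows [-0.023  0.04   0.515] -0.05
```

View pics/s15.png

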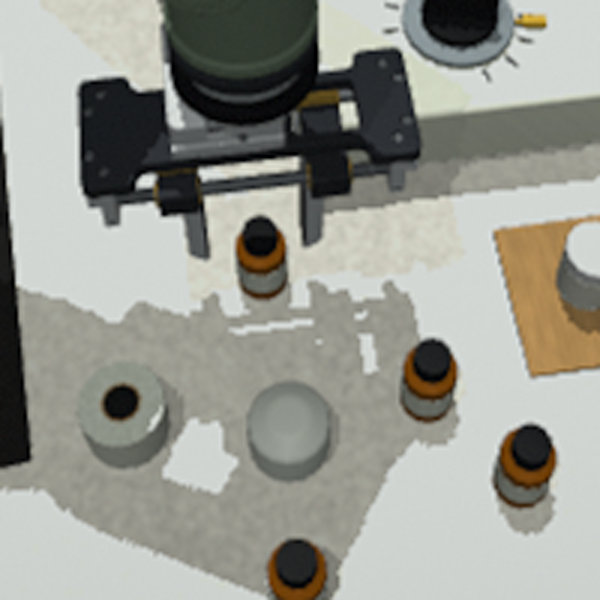

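Bottle sits centred between the fingers; descend and grip.

Request:
play_rows(
  rows=[0,0,0.25,0,0,0,0.5,0,0,0.02,0.56,0,0,0.02,0.57,0],
)

```text
t: 19.8
tool_pos: [0.4401, -0.2144, 0.0442]
eef_rot: [-179.9, -0.1, 90.6]
ft_force: [0.3, 0.8, 0.7]
opening: 0.599
```

Request:
play_rows(
  rows=[0,0,0,0,0,0,0,0,0,0,0,0,0,0,0,0,0,0,0,0],
  jaw=0.2,
)

```text
t: 20.3
tool_pos: [0.4408, -0.215, 0.0454]
eef_rot: [180.0, 0.0, 90.6]
ft_force: [-0.2, 0.5, 2.2]
opening: 0.334
```

```bash
python3 -c "
from h import *
goto(.6194,.1241,.22)
"
```

```text
t 20.3 pos [ 0.4408 -0.215   0.0454] rot [180.    0.   90.6] j [-36.  15. 108.  -0.  56. -37.] open 0.334 F [-0.2  0.5  2.2]
rows [ 6.748  3.639 -3.493] -0.05
```

Request:
play_rows(
  rows=[0,0,-0.5,0,0,0,-1.3,0,0,0,-2.2,0,0.2,0.1,-3.0,0,0.8,0.4,-3.5,0,1.5,0.8,-3.5,0,2.3,1.25,-3.5,0,3.1,1.7,-3.5,0],
)

```text
t: 21.1
tool_pos: [0.5246, -0.0577, 0.2204]
eef_rot: [179.9, 0.0, 90.5]
ft_force: [1.2, -1.0, -0.7]
opening: 0.338
```

Request:
play_rows(
  rows=[0.8,0.43,0,0,1.6,0.86,0,0,2.4,1.3,0,0,3.1,1.65,0,0,3.5,1.85,0,0,3.65,1.94,0.1,0,3.65,1.94,0.5,0,3.65,1.94,1.0,0],
)

```text
t: 21.9
tool_pos: [0.62, 0.1241, 0.1702]
eef_rot: [179.9, 0.0, 90.6]
ft_force: [-0.4, 0.2, -1.1]
opening: 0.336
```

Request:
play_rows(
  rows=[0,0,0.3,0,0,0,0.4,0,0,0,0.4,0,0,0,0.4,0],
)

```text
t: 22.3
tool_pos: [0.62, 0.1241, 0.151]
eef_rot: [179.9, -0.0, 90.5]
ft_force: [0.4, 0.2, -0.4]
opening: 0.339
```

```bash
python3 -c "
from h import *
s=imaging.snapshot('side');crop(s,200,400,60,260,3,'pics/s16.png')
goto(.6194,.1241,.115)
"
```

```text
t 22.35 pos [0.6203 0.1242 0.1514] rot [179.9  -0.   90.5] j [ 3. 22. 84. -0. 74.  3.] open 0.335 F [0.6 0.2 0.2]
rows [-0.002 -0.017  0.729] -0.05
```

View pics/s16.png

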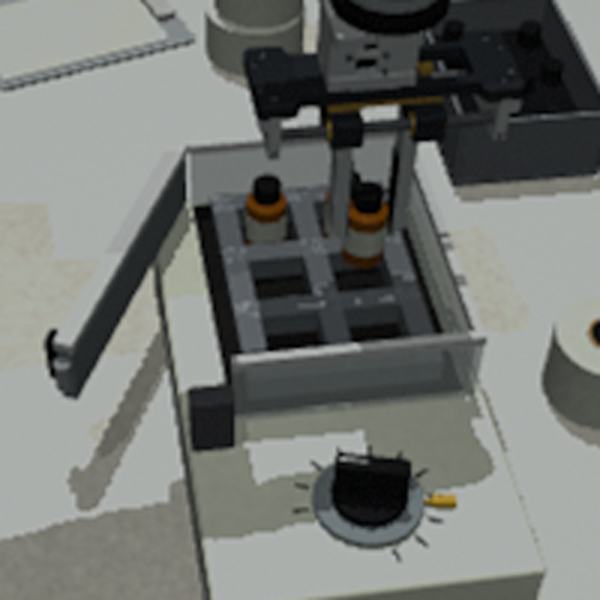

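Request:
play_rows(
  rows=[0,-0.01,0.2,0,0,-0.01,0.45,0,0,-0.01,0.62,0,0,-0.01,0.7,0,0,-0.01,0.73,0,0,-0.01,0.73,0],
)

```text
t: 22.95
tool_pos: [0.6177, 0.1244, 0.115]
eef_rot: [-179.8, 0.0, 90.6]
ft_force: [-6.2, -1.5, 10.8]
opening: 0.335
```

Request:
play_rows(
  rows=[0,0,0,0,0,0,0,0,0,0,0,0,0,0,-0.4,0,0,0,-1.0,0,0,0,-1.6,0,0,0,-2.0,0,0,0,-2.0,0],
  jaw=0.47,
)

```text
t: 23.75
tool_pos: [0.6212, 0.1246, 0.2173]
eef_rot: [179.6, -0.0, 90.6]
ft_force: [-0.4, 0.8, 0.5]
opening: 0.471
```

```bash
python3 -c "
from h import *
s=imaging.snapshot('side');cv2.imwrite('pics/s17.png',s)
goto(.5287,-.3035,.13)
"
```

```text
t 23.8 pos [0.6198 0.1245 0.2147] rot [179.8  -0.   90.6] j [ 4. 19. 81.  0. 80.  3.] open 0.47 F [ 0.3 -0.9 -0.4]
rows [-8.542 -1.906  1.695] -0.05
```

View pics/s17.png

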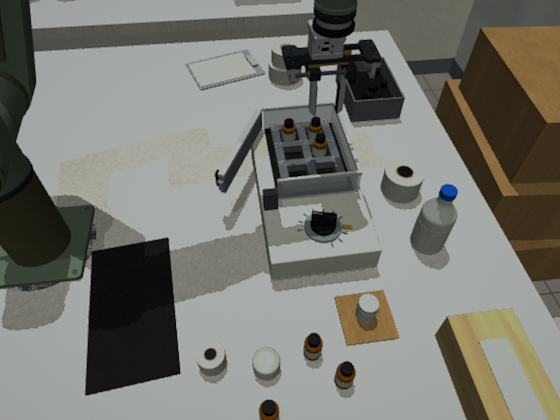

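```bash
python3 -c "
from h import *
s=cv2.imread('pics/s17.png')
crop(s,250,380,320,420,6,'pics/s18.png')
"
```

```text
(no output)
```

View pics/s18.png

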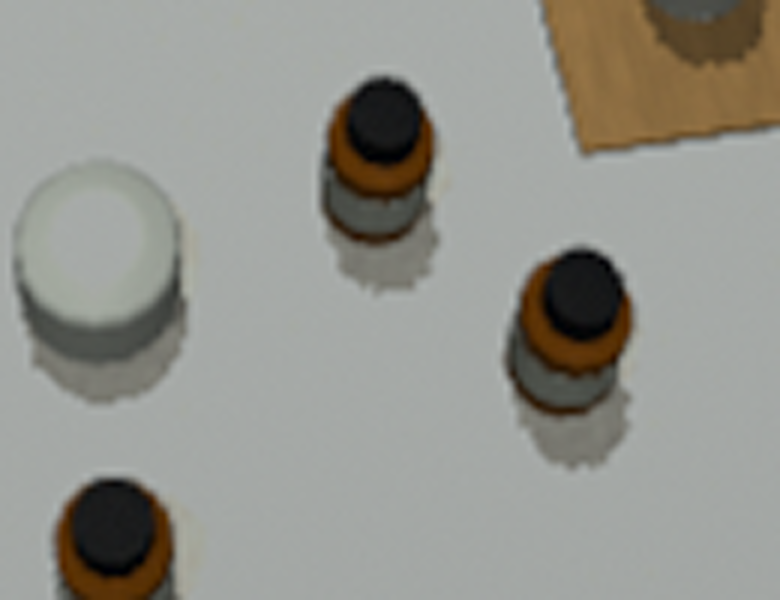

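```bash
python3 -c "
from h import *
P=lambda u,v:plane('side',250+u/6,320+v/6,.062)[:2]
print(P(384,120),P(584,294),P(114,526))
"
```

```text
[ 0.5302299  -0.30604706] [ 0.57494577 -0.36113906] [ 0.44205561 -0.4028072 ]
```

Request:
play_rows(
  rows=[-0.6,-0.13,0,0,-1.5,-0.33,0,0,-2.4,-0.53,0,0,-3.3,-0.73,0,0,-4.2,-0.93,0,0,-5.1,-1.13,0,0,-6.0,-1.33,0,0,-6.9,-1.53,0.3,0],
  jaw=0.6,
)

```text
t: 24.6
tool_pos: [0.5453, -0.2232, 0.198]
eef_rot: [179.9, 0.0, 90.6]
ft_force: [0.2, 0.1, 0.4]
opening: 0.599
```

Request:
play_rows(
  rows=[-0.8,-0.2,0.2,0,-1.4,-0.34,0.7,0,-1.64,-0.37,1.2,0,-1.64,-0.37,1.8,0,-1.64,-0.37,2.2,0,-1.64,-0.37,2.5,0,-1.64,-0.37,2.5,0],
)

```text
t: 25.3
tool_pos: [0.5252, -0.3014, 0.0691]
eef_rot: [-179.6, -0.3, 90.6]
ft_force: [0.2, -0.2, -0.6]
opening: 0.599
```

```bash
python3 -c "
from h import *
s=imaging.snapshot('side');crop(s,200,400,220,420,3,'pics/s19.png')
goto(.5287,-.3035,.045)
"
```

```text
t 25.35 pos [ 0.5266 -0.3023  0.0712] rot [-179.8   -0.2   90.6] j [-38.  25.  91.   0.  65. -39.] open 0.601 F [ 0.5 -0.2  0.2]
rows [-0.024  0.042  0.524] -0.05
```

View pics/s19.png

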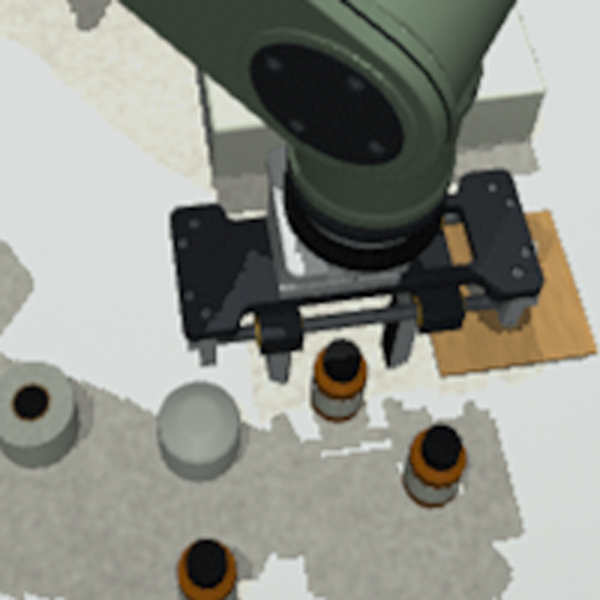

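Request:
play_rows(
  rows=[0,0,0.25,0,0,0.02,0.5,0,0,0.02,0.56,0,0,0.02,0.57,0],
)

```text
t: 25.75
tool_pos: [0.5285, -0.303, 0.0442]
eef_rot: [-179.9, -0.0, 90.6]
ft_force: [0.1, -0.8, -0.7]
opening: 0.601
```

Request:
play_rows(
  rows=[0,0,0,0,0,0,0,0,0,0,0,0,0,0,0,0,0,0,0,0],
  jaw=0.2,
)

```text
t: 26.25
tool_pos: [0.5292, -0.3037, 0.0455]
eef_rot: [180.0, 0.0, 90.6]
ft_force: [0.6, 0.4, 0.9]
opening: 0.338
```

```bash
python3 -c "
from h import *
goto(.5574,.1233,.22)
"
```

```text
t 26.25 pos [ 0.5292 -0.3037  0.0455] rot [180.    0.   90.6] j [-38.  27.  91.   0.  62. -39.] open 0.338 F [0.6 0.4 0.9]
rows [ 8.535  0.647 -3.491] -0.05
```

Request:
play_rows(
  rows=[0,0,-0.5,0,0,0,-1.3,0,0,0,-2.2,0,0.3,0,-3.0,0,0.9,0.07,-3.5,0,1.8,0.14,-3.5,0,2.7,0.21,-3.5,0,3.6,0.28,-3.5,0],
)

```text
t: 27.05
tool_pos: [0.541, -0.1219, 0.2203]
eef_rot: [180.0, 0.0, 90.5]
ft_force: [-0.1, -0.6, -1.1]
opening: 0.335
```

Request:
play_rows(
  rows=[0.9,0.07,0,0,1.8,0.14,0,0,2.7,0.2,0,0,3.6,0.28,0,0,4.4,0.34,0,0,4.8,0.36,0,0,4.93,0.37,0.3,0,4.93,0.37,0.9,0],
)

```text
t: 27.85
tool_pos: [0.5592, 0.1242, 0.1764]
eef_rot: [179.6, -0.0, 90.7]
ft_force: [-0.4, -0.1, -1.0]
opening: 0.335
```

Request:
play_rows(
  rows=[0,0,0.3,0,0,0,0.5,0,0,0,0.5,0,0,0,0.5,0],
)

```text
t: 28.25
tool_pos: [0.5577, 0.1227, 0.1503]
eef_rot: [180.0, 0.0, 90.5]
ft_force: [0.3, 0.3, -0.2]
opening: 0.338
```

```bash
python3 -c "
from h import *
s=imaging.snapshot('side');crop(s,200,400,60,260,3,'pics/s20.png')
goto(.5574,.1233,.115)
"
```

```text
t 28.3 pos [0.5582 0.1228 0.151 ] rot [179.9  -0.   90.5] j [ 4. 15. 93. -0. 71.  3.] open 0.337 F [-0.4 -0.3 -0.6]
rows [ 0.009 -0.016  0.719] -0.06
```

View pics/s20.png

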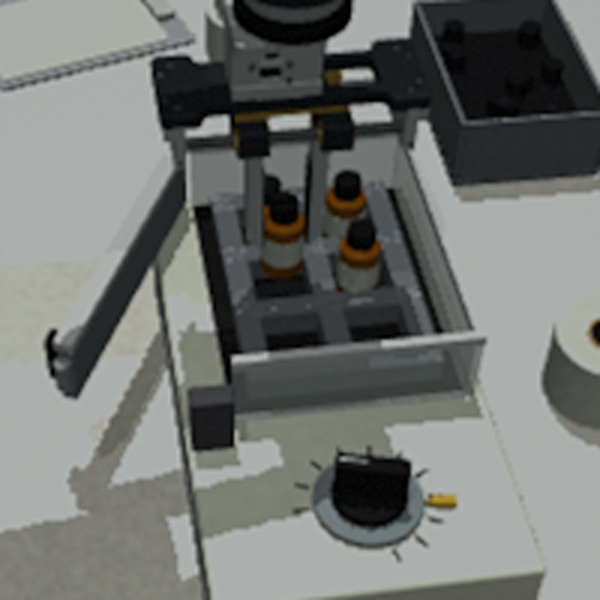

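Request:
play_rows(
  rows=[0,-0.02,0.2,0,0,-0.02,0.45,0,0,-0.02,0.62,0,0,-0.02,0.7,0,0,-0.02,0.73,0,0,-0.02,0.73,0],
)

```text
t: 28.9
tool_pos: [0.5552, 0.1233, 0.1151]
eef_rot: [-179.8, 0.0, 90.6]
ft_force: [-7.6, -0.9, 12.9]
opening: 0.333
```

Request:
play_rows(
  rows=[0,0,0,0,0,0,0,0,0,0,0,0,0,0,-0.4,0,0,0,-1.0,0,0,0,-1.6,0,0,0,-2.0,0,0,0,-2.0,0],
  jaw=0.47,
)

```text
t: 29.7
tool_pos: [0.5587, 0.1235, 0.2169]
eef_rot: [179.6, -0.0, 90.6]
ft_force: [-1.0, -0.3, 0.3]
opening: 0.47
```

```bash
python3 -c "
from h import *
s=imaging.snapshot('side');cv2.imwrite('pics/s21.png',s)
goto(.572,-.3585,.13)
"
```

```text
t 29.75 pos [0.5573 0.1234 0.2145] rot [179.8  -0.   90.6] j [ 4. 12. 90. -0. 78.  3.] open 0.466 F [-0.7 -0.1 -0.8]
rows [-9.64   0.201  1.69 ] -0.05
```

View pics/s21.png

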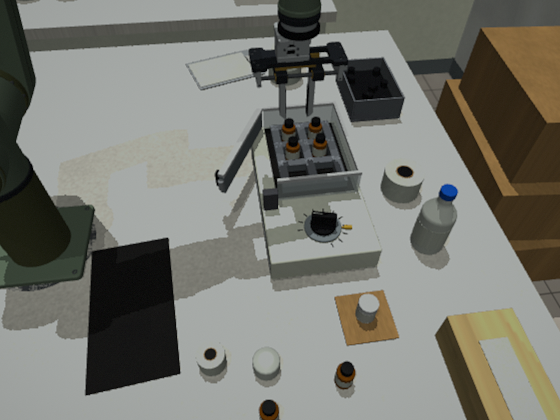

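Request:
play_rows(
  rows=[-0.6,0,0,0,-1.5,0.03,0,0,-2.4,0.05,0,0,-3.3,0.07,0,0,-4.2,0.1,0,0,-5.1,0.1,0,0,-6.0,0.13,0,0,-6.9,0.15,0,0],
  jaw=0.6,
)

```text
t: 30.55
tool_pos: [0.5657, -0.2228, 0.2106]
eef_rot: [-179.8, -0.1, 90.5]
ft_force: [-0.2, 0.4, -0.1]
opening: 0.602
```

Request:
play_rows(
  rows=[-0.9,0.02,0.2,0,-1.8,0.05,0.6,0,-2.5,0.06,1.1,0,-2.74,0.07,1.7,0,-2.74,0.07,2.2,0,-2.74,0.07,2.6,0,-2.74,0.07,2.8,0,-2.74,0.07,2.8,0],
)

```text
t: 31.35
tool_pos: [0.5698, -0.3568, 0.0694]
eef_rot: [-179.7, -0.3, 90.6]
ft_force: [0.4, 0.1, -0.7]
opening: 0.602
```

```bash
python3 -c "
from h import *
s=imaging.snapshot('side');crop(s,200,400,220,420,3,'pics/s22.png')
goto(.572,-.3585,.045)
"
```

```text
t 31.4 pos [ 0.571  -0.3577  0.0716] rot [-1.799e+02 -1.000e-01  9.060e+01] j [-39.  32.  80.   0.  68. -40.] open 0.601 F [-1.2 -0.2 -0.2]
rows [-0.017  0.019  0.532] -0.05
```

View pics/s22.png

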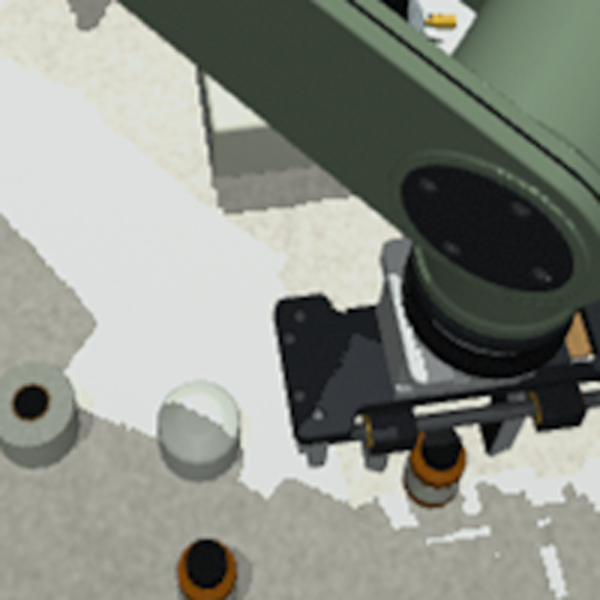

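Request:
play_rows(
  rows=[0,0,0.25,0,0,0,0.5,0,0,0,0.56,0,0,0,0.56,0],
)

```text
t: 31.8
tool_pos: [0.5714, -0.358, 0.0444]
eef_rot: [-179.9, -0.1, 90.6]
ft_force: [-0.7, 0.5, 0.7]
opening: 0.601
```

Request:
play_rows(
  rows=[0,0,0,0,0,0,0,0,0,0,0,0,0,0,0,0,0,0,0,0],
  jaw=0.2,
)

```text
t: 32.3
tool_pos: [0.5723, -0.3588, 0.046]
eef_rot: [179.9, 0.0, 90.6]
ft_force: [0.6, -0.1, 1.9]
opening: 0.337
```

```bash
python3 -c "
from h import *
goto(.6203,.0621,.22)
"
```

```text
t 32.3 pos [ 0.5723 -0.3588  0.046 ] rot [179.9   0.   90.6] j [-39.  34.  81.   0.  66. -40.] open 0.337 F [ 0.6 -0.1  1.9]
rows [ 8.409  1.042 -3.479] -0.05
```

Request:
play_rows(
  rows=[0,0,-0.5,0,0,0,-1.3,0,0,0,-2.2,0,0.3,0,-3.0,0,0.9,0.1,-3.5,0,1.8,0.22,-3.5,0,2.7,0.33,-3.5,0,3.6,0.44,-3.5,0],
)

```text
t: 33.1
tool_pos: [0.5921, -0.1769, 0.2208]
eef_rot: [180.0, 0.0, 90.5]
ft_force: [-0.2, -0.5, -0.4]
opening: 0.34
```

Request:
play_rows(
  rows=[0.9,0.11,0,0,1.8,0.22,0,0,2.7,0.33,0,0,3.6,0.44,0,0,4.3,0.54,0,0,4.7,0.59,0,0,4.8,0.6,0.3,0,4.8,0.6,0.9,0],
)

```text
t: 33.9
tool_pos: [0.6219, 0.0625, 0.1772]
eef_rot: [179.6, 0.0, 90.7]
ft_force: [-0.1, -0.2, -0.8]
opening: 0.334
```

Request:
play_rows(
  rows=[0,0,0.3,0,0,0,0.5,0,0,0,0.5,0,0,0,0.5,0],
)

```text
t: 34.3
tool_pos: [0.6203, 0.0612, 0.1508]
eef_rot: [180.0, 0.0, 90.5]
ft_force: [1.1, -0.6, -0.1]
opening: 0.333
```

```bash
python3 -c "
from h import *
s=imaging.snapshot('side');crop(s,200,400,60,260,3,'pics/s23.png')
goto(.6203,.0621,.115)
"
```

```text
t 34.35 pos [0.6207 0.0613 0.1515] rot [179.9   0.   90.5] j [-2. 21. 85. -0. 73. -3.] open 0.338 F [ 0.6 -0.4 -0.3]
rows [ 0.015 -0.009  0.731] -0.06
```

View pics/s23.png

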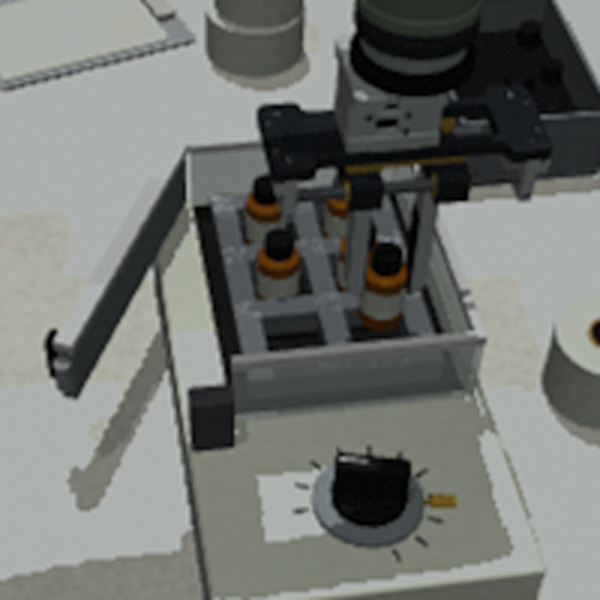

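Request:
play_rows(
  rows=[0.01,-0.01,0.2,0,0.01,-0.01,0.45,0,0.01,-0.01,0.62,0,0.01,-0.01,0.7,0,0.01,-0.01,0.73,0,0.01,-0.01,0.73,0],
)

```text
t: 34.95
tool_pos: [0.6184, 0.0625, 0.1154]
eef_rot: [-179.9, 0.0, 90.6]
ft_force: [-5.7, 0.0, 10.1]
opening: 0.335
```

Request:
play_rows(
  rows=[0,0,0,0,0,0,0,0,0,0,0,0,0,0,-0.4,0,0,0,-1.0,0,0,0,-1.6,0,0,0,-2.0,0,0,0,-2.0,0],
  jaw=0.47,
)

```text
t: 35.75
tool_pos: [0.6218, 0.0624, 0.2177]
eef_rot: [179.6, 0.0, 90.6]
ft_force: [-0.5, -0.0, -0.1]
opening: 0.469
```

```bash
python3 -c "
from h import *
s=imaging.snapshot('side');cv2.imwrite('pics/s24.png',s)
goto(.4395,-.401,.13)
"
```

```text
t 35.8 pos [0.6204 0.0624 0.2152] rot [179.8   0.   90.6] j [-2. 18. 82. -0. 80. -3.] open 0.471 F [ 0.6 -0.7 -0.5]
rows [-9.232 -3.708  1.704] -0.05
```

View pics/s24.png

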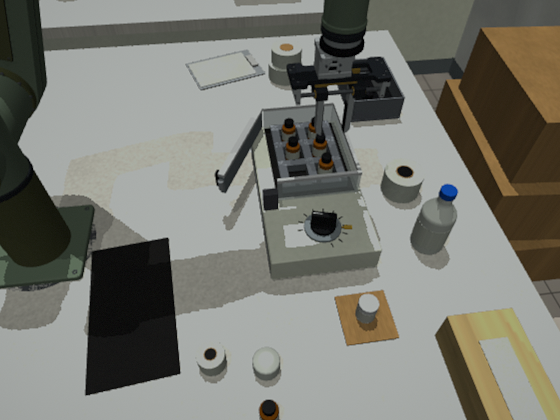

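Request:
play_rows(
  rows=[-0.6,-0.25,0,0,-1.4,-0.55,0,0,-2.3,-0.9,0,0,-3.2,-1.3,0,0,-4.1,-1.65,0,0,-5.0,-2.0,0,0,-5.9,-2.35,0,0,-6.7,-2.7,0,0],
  jaw=0.6,
)

```text
t: 36.6
tool_pos: [0.4855, -0.2751, 0.2113]
eef_rot: [-179.8, -0.1, 90.5]
ft_force: [0.6, -0.3, -0.1]
opening: 0.598
```

Request:
play_rows(
  rows=[-0.9,-0.35,0.1,0,-1.7,-0.7,0.4,0,-2.3,-0.93,0.9,0,-2.53,-1.0,1.5,0,-2.53,-1.0,2.1,0,-2.53,-1.0,2.6,0,-2.53,-1.0,2.8,0,-2.53,-1.0,2.8,0],
)

```text
t: 37.4
tool_pos: [0.4371, -0.3987, 0.0705]
eef_rot: [-179.8, -0.3, 90.6]
ft_force: [-0.0, 0.6, 0.6]
opening: 0.6
```

```bash
python3 -c "
from h import *
s=imaging.snapshot('side');crop(s,170,370,220,420,3,'pics/s25.png')
goto(.4395,-.401,.045)
"
```

```text
t 37.45 pos [ 0.4382 -0.3999  0.0726] rot [-1.799e+02 -1.000e-01  9.060e+01] j [-51.  23.  93.  -0.  64. -51.] open 0.602 F [0.8 0.4 0.3]
rows [-0.022  0.026  0.552] -0.05
```

View pics/s25.png

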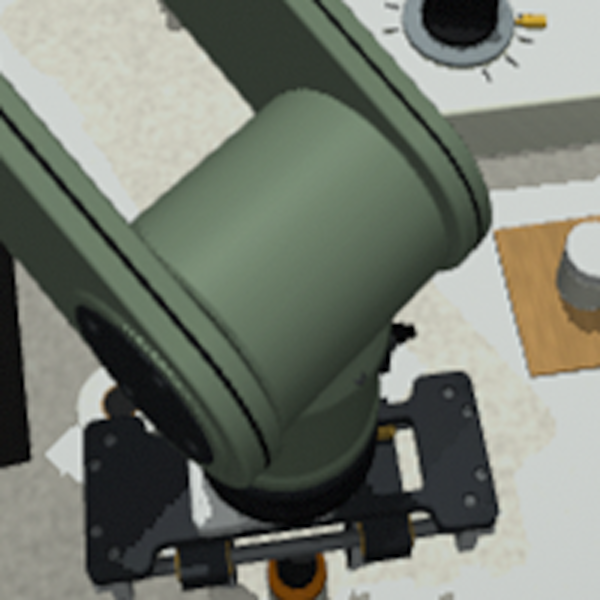

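Bottle still centred between the fingers (cap at about (298,570) of the crop). Grip it.

Request:
play_rows(
  rows=[0,0,0.25,0,0,0,0.5,0,0,0,0.57,0,0,0,0.58,0],
)

```text
t: 37.85
tool_pos: [0.4385, -0.4003, 0.0441]
eef_rot: [-179.9, -0.1, 90.6]
ft_force: [-0.5, -0.3, -0.5]
opening: 0.601
```

Request:
play_rows(
  rows=[0,0,0,0,0,0,0,0,0,0,0,0,0,0,0,0,0,0,0,0],
  jaw=0.2,
)

```text
t: 38.35
tool_pos: [0.4391, -0.4012, 0.0455]
eef_rot: [180.0, 0.0, 90.6]
ft_force: [0.2, -0.3, 1.6]
opening: 0.332
```

```bash
python3 -c "
from h import *
goto(.5583,.0613,.22)
"
```

```text
t 38.35 pos [ 0.4391 -0.4012  0.0455] rot [180.    0.   90.6] j [-51.  26.  93.   0.  61. -51.] open 0.332 F [ 0.2 -0.3  1.6]
rows [ 9.226  2.473 -3.491] -0.05
```

Request:
play_rows(
  rows=[0,0,-0.5,0,0,0,-1.3,0,0,0,-2.2,0,0.3,0.1,-3.0,0,0.9,0.24,-3.5,0,1.8,0.48,-3.5,0,2.7,0.72,-3.5,0,3.6,0.96,-3.5,0],
)

```text
t: 39.15
tool_pos: [0.4852, -0.2189, 0.2203]
eef_rot: [180.0, 0.0, 90.5]
ft_force: [1.7, -0.1, -0.2]
opening: 0.333
```

Request:
play_rows(
  rows=[0.9,0.24,0,0,1.8,0.48,0,0,2.7,0.73,0,0,3.6,0.97,0,0,4.5,1.2,0,0,5.2,1.4,0,0,5.62,1.5,0.1,0,5.62,1.5,0.5,0],
)

```text
t: 39.95
tool_pos: [0.5595, 0.0644, 0.1971]
eef_rot: [179.7, -0.0, 90.8]
ft_force: [0.1, -0.7, -0.9]
opening: 0.335
```

Request:
play_rows(
  rows=[0,0,0.5,0,0,0,0.8,0,0,0,0.9,0,0,0,0.9,0],
)

```text
t: 40.35
tool_pos: [0.5568, 0.0611, 0.1492]
eef_rot: [-179.9, -0.0, 90.5]
ft_force: [0.3, 0.1, -0.8]
opening: 0.336
```

```bash
python3 -c "
from h import *
s=imaging.snapshot('side');crop(s,200,400,60,260,3,'pics/s26.png')
goto(.5583,.0613,.115)
"
```

```text
t 40.4 pos [0.5576 0.0611 0.1503] rot [180.   -0.   90.5] j [-3. 14. 95.  0. 71. -3.] open 0.337 F [ 0.3 -0.   0. ]
rows [0.004 0.014 0.706] -0.05
```

View pics/s26.png

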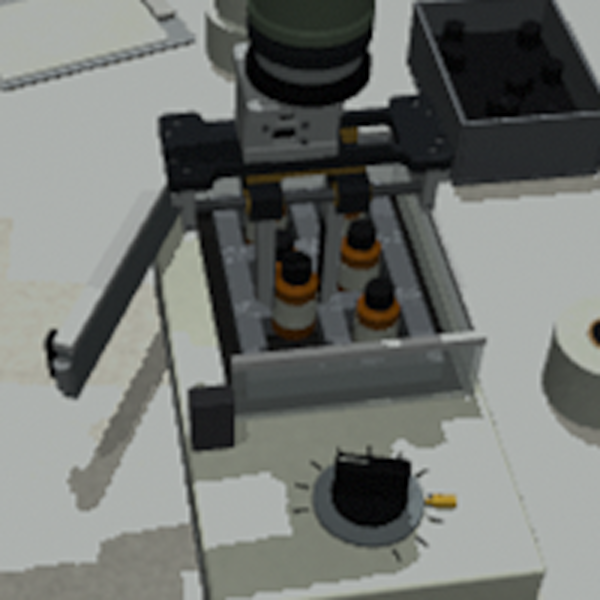

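Request:
play_rows(
  rows=[0,0,0.2,0,0,0,0.45,0,0,0,0.62,0,0,0,0.7,0,0,0,0.73,0,0,0,0.73,0],
)

```text
t: 41.0
tool_pos: [0.5565, 0.0613, 0.115]
eef_rot: [-179.9, 0.0, 90.6]
ft_force: [-5.7, 0.5, 11.5]
opening: 0.334
```

Request:
play_rows(
  rows=[0,0,0,0,0,0,0,0,0,0,0,0,0,0,-0.4,0,0,0,-1.0,0,0,0,-1.8,0,0,0,-2.6,0,0,0,-2.8,0],
  jaw=0.47,
)

```text
t: 41.8
tool_pos: [0.5603, 0.0613, 0.2588]
eef_rot: [179.5, 0.0, 90.6]
ft_force: [0.8, -0.7, -0.4]
opening: 0.47
```

```bash
python3 -c "
from h import *
s=imaging.snapshot('side');crop(s,200,400,60,260,3,'pics/s27.png');t=imaging.snapshot('top');cv2.imwrite('pics/t27.png',cv2.convertScaleAbs(t,alpha=1.6))
goto(.40,-.2,.25,45)
"
```

```text
t 41.9 pos [0.5587 0.0613 0.2553] rot [179.7   0.   90.6] j [-3.  9. 88.  0. 83. -3.] open 0.471 F [ 0.4 -0.2 -0.4]
rows [-5.194 -3.225  0.107] 9.11
```

View pics/s27.png

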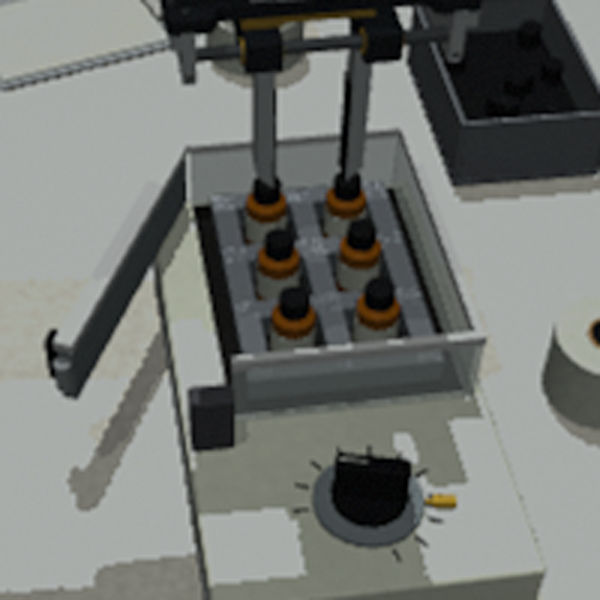

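View pics/t27.png

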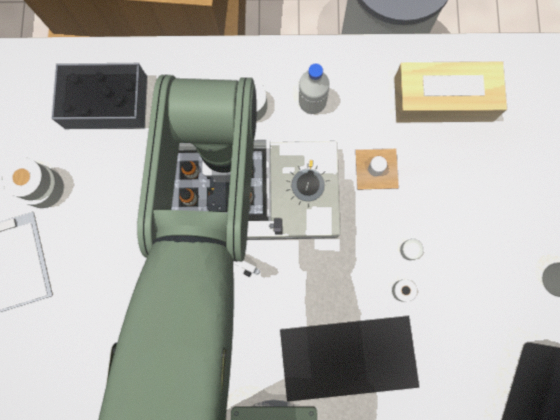

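```bash
python3 -c "
from h import *
goto(.36,.10,.25,180.8)
"
```

```text
t 41.9 pos [0.5587 0.0613 0.2553] rot [179.7   0.   90.6] j [-3.  9. 88.  0. 83. -3.] open 0.471 F [ 0.4 -0.2 -0.4]
rows [ 0.813 -3.966  0.107] -18.05
```

Request:
play_rows(
  rows=[0.1,-0.4,0,-1.2,0.2,-0.9,0,-2.7,0.3,-1.4,0,-4.2,0.4,-2.0,0,-5.7,0.5,-2.6,0,-7.2,0.6,-3.1,0,-8.7,0.7,-3.6,0,-10.2,0.8,-3.93,0,-11.5],
  jaw=0,
)

```text
t: 42.7
tool_pos: [0.3573, 0.0995, 0.2503]
eef_rot: [-179.8, -0.3, 148.3]
ft_force: [0.5, 0.5, -0.3]
opening: 0.003
```

```bash
python3 -c "
from h import *
goto(.36,.10,.114,180.8)
"
```

```text
t 42.7 pos [0.3573 0.0995 0.2503] rot [-179.8   -0.3  148.3] j [  2. -16. 112.   0.  84. -56.] open 0.003 F [ 0.5  0.5 -0.3]
rows [-0.041  0.037  2.726] -6.49
```

Request:
play_rows(
  rows=[0,0,0.2,-1,0,0,0.7,-2.5,0,0,1.3,-4,0,0,1.9,-5.4,0,0,2.4,-6.5,0,0,2.74,-6.5,0,0,2.76,-6.5],
)

```text
t: 43.4
tool_pos: [0.3557, 0.0992, 0.1108]
eef_rot: [-180.0, -0.6, -179.5]
ft_force: [-0.1, 0.6, -0.1]
opening: 0.003
```

```bash
python3 -c "
from h import *
s=imaging.snapshot('side');crop(s,150,350,60,260,3,'pics/s28.png')
goto(.484,.067,.114,180.8)
"
```

```text
t 43.45 pos [0.3573 0.0993 0.1124] rot [-180.    -0.4 -179.5] j [  2.  -6. 121.   0.  65. -88.] open 0.006 F [-0.7  1.2  0.5]
rows [-2.529 -0.67  -0.031] -0.05
```

View pics/s28.png

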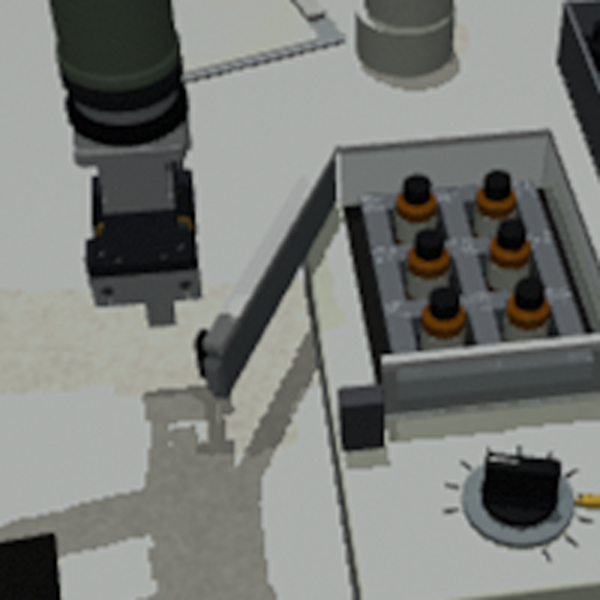

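Request:
play_rows(
  rows=[-0.3,-0.08,0,0,-0.6,-0.16,0,0,-0.9,-0.24,0,0,-1.2,-0.32,0,0,-1.5,-0.4,0,0,-1.8,-0.48,0,0,-2.0,-0.55,0,0,-2.1,-0.58,0,0],
)

```text
t: 44.25
tool_pos: [0.4667, 0.0711, 0.1158]
eef_rot: [-180.0, 0.0, -179.5]
ft_force: [0.0, 0.9, 0.4]
opening: 0.004
```

```bash
python3 -c "
from h import *
s=imaging.snapshot('side');crop(s,150,350,60,260,3,'pics/s29.png')
goto(.484,.067,.114,180.8)
"
```

```text
t 44.3 pos [0.467  0.071  0.1158] rot [-1.800e+02  1.000e-01 -1.795e+02] j [ -2.   6. 109.  -0.  65. -92.] open 0.002 F [ 0.7 -0.   0.7]
rows [-0.339 -0.084  0.036] -0.05
```

View pics/s29.png

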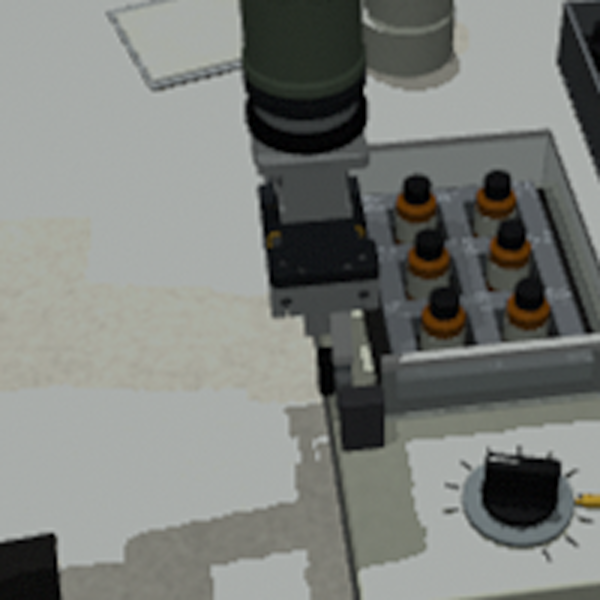

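Door is nearly shut. Push on gently through the catch.

Request:
play_rows(
  rows=[-0.06,-0.02,0,0,-0.12,-0.03,0,0,-0.18,-0.05,0,0,-0.24,-0.06,0,0,-0.28,-0.06,0,0,-0.32,-0.06,0,0],
)

```text
t: 44.9
tool_pos: [0.481, 0.0687, 0.1152]
eef_rot: [-180.0, -0.1, -179.4]
ft_force: [-5.0, -0.0, 3.1]
opening: 0.004
```

Request:
play_rows(
  rows=[-0.04,0,0,0,-0.08,0,0,0,-0.12,0,0,0,-0.12,0,0,0],
)

```text
t: 45.3
tool_pos: [0.4811, 0.0686, 0.1148]
eef_rot: [-180.0, -0.9, -179.4]
ft_force: [-18.6, -0.8, 15.6]
opening: 0.007
```

```bash
python3 -c "
from h import *
s=imaging.snapshot('side');crop(s,150,350,60,260,3,'pics/s30.png');t=imaging.snapshot('top');crop(cv2.convertScaleAbs(t,alpha=1.8),150,350,130,285,4,'pics/t30.png')
goto(.484,.067,.114,180.8)
"
```

```text
t 45.4 pos [0.4811 0.0686 0.1148] rot [-180.    -0.9 -179.4] j [ -2.   9. 106.  -0.  66. -93.] open 0.001 F [-18.5  -0.7  14.7]
rows [-0.058 -0.033  0.016] -0.04
```

View pics/s30.png

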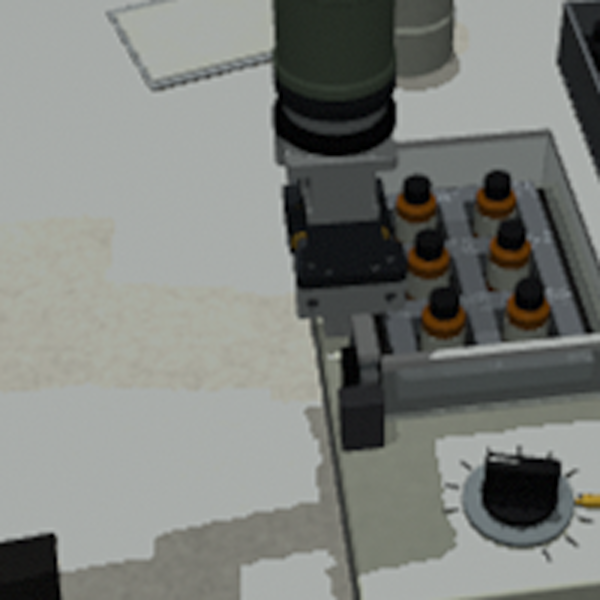

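View pics/t30.png

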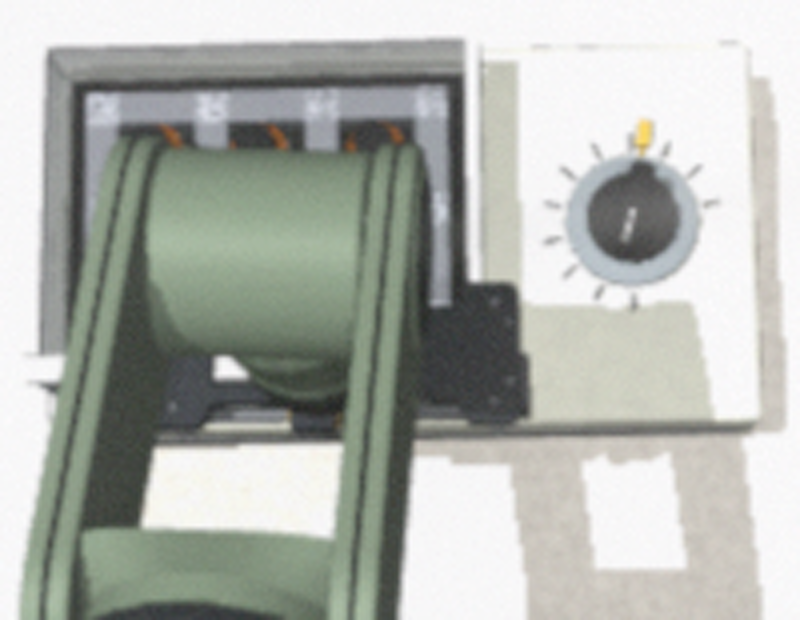

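Request:
play_rows(
  rows=[0.15,0,0,0,0.5,0,0,0,0.9,0,-0.3,0,1.0,0,-1.0,0,1.0,0,-1.8,0,1.0,0,-2.6,0,1.0,0,-2.6,0],
)

```text
t: 46.1
tool_pos: [0.4428, 0.0678, 0.2525]
eef_rot: [-179.9, 0.9, -179.4]
ft_force: [0.3, -0.0, 0.4]
opening: 0.004
```

Run:
```python
from h import *
s=imaging.snapshot('side');crop(s,200,380,90,270,3.3,'pics/s31.png');t=imaging.snapshot('top')
cv2.imwrite('pics/t31raw.png',t)
crop(cv2.convertScaleAbs(t,alpha=1.8),260,350,150,240,6.6,'pics/t31.png')
hsv=cv2.cvtColor(t,cv2.COLOR_BGR2HSV);m=cv2.inRange(hsv,(15,100,60),(35,255,255));m[:140]=0;m[180:]=0;m[:,:290]=0;m[:,330:]=0
M=cv2.moments(m,True);u,v=M['m10']/M['m00'],M['m01']/M['m00'];print('tab px',u,v,M['m00'],plane('top',u,v,.076))
goto(.587,-.082,.2,168)
```

```text
tab px 310.6875 163.3125 16.0 [ 0.63417118 -0.08684518  0.076     ]
t 46.2 pos [0.4391 0.0679 0.2469] rot [-180.     0.3 -179.4] j [ -2.  -6. 104.  -0.  81. -93.] open 0.006 F [ 0.1  0.4 -1.3]
rows [-2.929 -3.027  0.939] 2.51
```

View pics/s31.png

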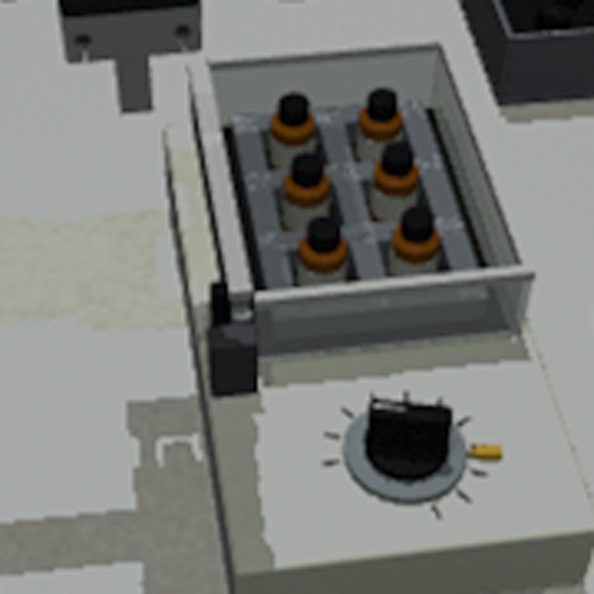

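View pics/t31.png

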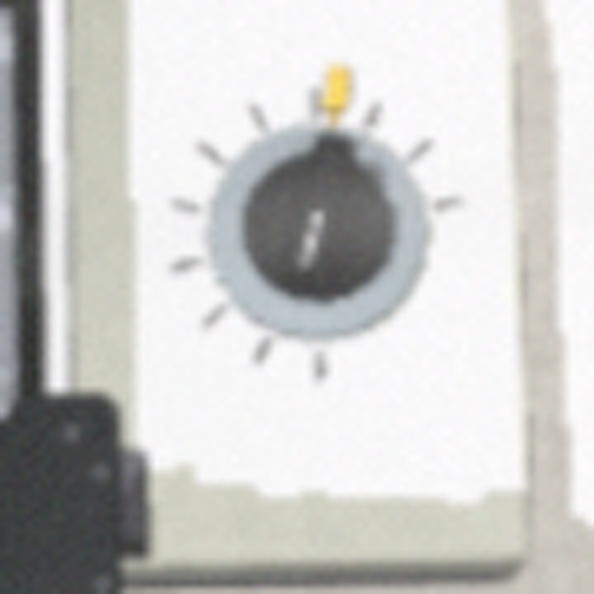

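Run:
```python
from h import *
P=lambda u,v,z:plane('top',260+u/6.6,150+v/6.6,z)[:2]
S=lambda u,v,z:plane('side',200+u/3.3,90+v/3.3,z)[:2]
for c,tb in[(P(319,232,.072),P(338,92,.074)),(S(405,450,.072),S(485,452,.074))]:
    d=tb-c;print(c,tb,np.hypot(*d),np.degrees(np.arctan2(d[1],d[0])))
a,b=P(319,211,.114),P(305,265,.114);d=b-a;print(a,b,np.degrees(np.arctan2(d[1],d[0])),np.hypot(*d))
a,b=S(448,408,.114),S(373,402,.114);d=b-a;print('side bar top',a,b,(a+b)/2,np.degrees(np.arctan2(d[1],d[0])),np.hypot(*d))
```

```text
[ 0.58421211 -0.08109006] [ 0.63325954 -0.08810421] 0.049546427758849286 -8.138543360420355
[ 0.58992453 -0.0782473 ] [ 0.6376365  -0.08747976] 0.04859702533593311 -10.951611493710258
[ 0.58129304 -0.07967441] [ 0.56305905 -0.07487126] 165.2425204863993 0.018856001098337054
side bar top [ 0.61151117 -0.08183996] [ 0.56842405 -0.0717027 ] [ 0.58996761 -0.07677133] 166.76059811565423 0.04426356724969665
```

Request:
play_rows(
  rows=[-0.4,-0.4,0,0.4,-1.0,-1.0,0,0.9,-1.7,-1.7,0,1.5,-2.3,-2.3,0.2,2.1,-2.8,-2.85,0.4,2.6,-2.93,-3.0,0.7,2.8,-2.93,-3.0,0.9,2.8,-2.93,-3.0,0.9,2.8],
  jaw=0.45,
)

```text
t: 47.0
tool_pos: [0.5828, -0.079, 0.1966]
eef_rot: [180.0, -0.4, 166.6]
ft_force: [0.6, 0.2, -0.4]
opening: 0.451
```

Run:
```python
from h import *
s=imaging.snapshot('side');crop(s,220,420,120,300,3.3,'pics/s32.png')
goto(.587,-.0805,.107,166.5)
```

```text
t 47.05 pos [ 0.5836 -0.0789  0.1983] rot [180.   -0.3 166.6] j [-16.  15.  88.   0.  78. -93.] open 0.452 F [ 0.9  0.4 -0.1]
rows [-0.074 -0.016  1.826] 0.03
```

View pics/s32.png

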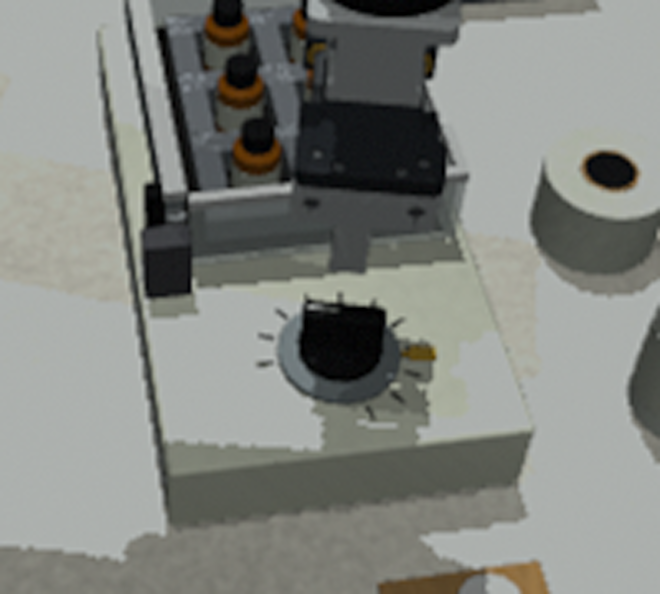

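Request:
play_rows(
  rows=[-0.02,0.01,0.3,0,-0.02,0.01,0.7,0,-0.02,0.01,1.1,0,-0.02,0.01,1.5,0,-0.02,0.01,1.7,0,-0.02,0.01,1.8,0,-0.02,0.01,1.8,0,-0.02,0.01,1.8,0],
)

```text
t: 47.85
tool_pos: [0.5876, -0.0802, 0.1115]
eef_rot: [-180.0, 0.1, 166.6]
ft_force: [-0.1, -0.1, 0.5]
opening: 0.45
```

Run:
```python
from h import *
s=imaging.snapshot('side');crop(s,220,420,120,300,3.3,'pics/s33.png')
goto(.587,-.0805,.107,166.5)
```

```text
t 47.9 pos [ 0.5877 -0.0803  0.1117] rot [-1.800e+02  1.000e-01  1.666e+02] j [-16.  20.  92.  -0.  68. -93.] open 0.453 F [-0.4  0.3 -0. ]
rows [ 0.013 -0.007  0.094] 0.01
```

View pics/s33.png

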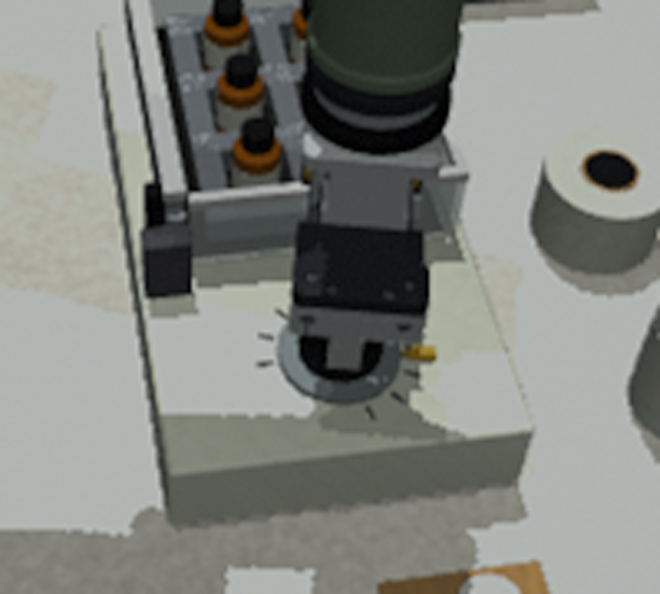

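Request:
play_rows(
  rows=[0,0,0.05,0,0,0,0.05,0,0,0,0.05,0,0,0,0.05,0,0,0,0.05,0,0,0,0.05,0],
  jaw=0.05,
  grip_force=15,
)

```text
t: 48.5
tool_pos: [0.587, -0.0796, 0.1081]
eef_rot: [179.9, 0.0, 166.6]
ft_force: [0.5, 3.0, 0.2]
opening: 0.152
```

Run:
```python
from h import *
goto(.587,-.0805,.107,166.5);print(status.get_obs()['moment'])
```

```text
t 48.5 pos [ 0.587  -0.0796  0.1081] rot [179.9   0.  166.6] j [-16.  21.  92.   0.  68. -93.] open 0.152 F [0.5 3.  0.2]
rows [-0.004 -0.018  0.022] 0.01
[ 0.5226897 -0.1902169  0.0314828]
```

Request:
play_rows(
  rows=[0,0,0,0.6,0,0,0,1.8,0,0,0,3.0,0,0,0,4.2,0,0,0,5.4,0,0,0,6.6,0,0,0,7.8,0,0,0,9],
)

```text
t: 49.3
tool_pos: [0.5869, -0.0798, 0.1081]
eef_rot: [180.0, -0.0, 121.3]
ft_force: [0.1, 3.6, 0.7]
opening: 0.145
```

Request:
play_rows(
  rows=[0,0,0,1.2,0,0,0,2.4,0,0,0,3.6,0,0,0,4.8,0,0,0,6.0,0,0,0,7.2,0,0,0,8.1,0,0,0,9],
)

```text
t: 50.1
tool_pos: [0.5866, -0.0799, 0.1081]
eef_rot: [-180.0, -0.0, 76.4]
ft_force: [-0.3, 2.7, 1.7]
opening: 0.149
```

Run:
```python
from h import *
s=imaging.snapshot('side');crop(s,220,420,120,300,3.3,'pics/s34.png')
goto(.587,-.0795,.107,-9);print(status.get_obs()['moment'])
```

```text
t 50.15 pos [ 0.5866 -0.0798  0.1081] rot [-180.    -0.    76.3] j [-16.  21.  92.   0.  68.  -2.] open 0.151 F [-1.4  2.3  2.1]
rows [0.009 0.006 0.022] 17.05
[ 0.39784108  0.15144426 -0.04090408]
```

View pics/s34.png

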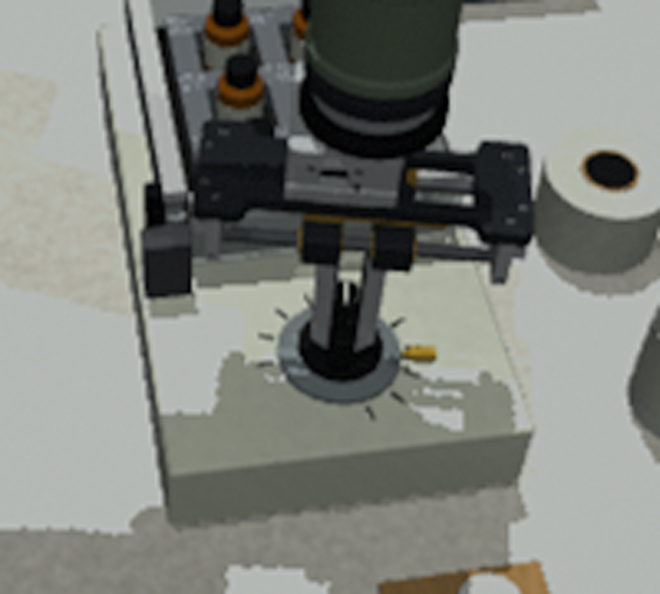

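Dial is following (bar now points left/away). Continue the last 85°.

Request:
play_rows(
  rows=[0,0,0,0.9,0,0,0,2.0,0,0,0,3.2,0,0,0,4.4,0,0,0,5.6,0,0,0,6.8,0,0,0,8,0,0,0,9],
)

```text
t: 50.95
tool_pos: [0.5864, -0.0796, 0.1081]
eef_rot: [-179.9, 0.0, 31.4]
ft_force: [-1.2, 2.7, 3.1]
opening: 0.145
```

Request:
play_rows(
  rows=[0,0,0,1.2,0,0,0,2.4,0,0,0,3.6,0,0,0,4.8,0,0,0,6.0,0,0,0,7.2,0,0,0,8.0,0,0,0,8.0],
)

```text
t: 51.75
tool_pos: [0.5864, -0.0794, 0.1081]
eef_rot: [-179.9, 0.1, -8.4]
ft_force: [-1.8, 4.1, 4.4]
opening: 0.151
```

Run:
```python
from h import *
goto(.587,-.0795,.107,-9);print(status.get_obs()['moment'])
```

```text
t 51.75 pos [ 0.5864 -0.0794  0.1081] rot [-1.799e+02  1.000e-01 -8.400e+00] j [-16.  21.  92.   0.  68.  82.] open 0.151 F [-1.8  4.1  4.4]
rows [ 0.013 -0.001  0.022] 0.13
[ 0.73909803  0.38758221 -0.01616401]
```

Release and lift straight up, then look.

Request:
play_rows(
  rows=[0,0,0,0,0,0,0,0,0,0,0,0,0,0,-0.4,0,0,0,-1.0,0,0,0,-1.8,0,0,0,-2.6,0,0,0,-3.0,0],
  jaw=0.45,
)

```text
t: 52.55
tool_pos: [0.5887, -0.0811, 0.2625]
eef_rot: [179.9, -0.4, -8.4]
ft_force: [0.1, 0.7, 0.0]
opening: 0.45
```

Request:
play_rows(
  rows=[-0.8,0.1,0,0,-1.6,0.2,0,0,-2.5,0.4,0,0,-3.4,0.8,0,0,-3.8,1.4,0,0,-4.0,2.0,0,0,-4.0,2.4,0,0,-4.0,2.4,0,0],
)

```text
t: 53.35
tool_pos: [0.3708, -0.1717, 0.2583]
eef_rot: [179.9, -0.1, -8.6]
ft_force: [0.1, 0.7, 1.0]
opening: 0.452
```

Run:
```python
from h import *
goto(.587,-.0795,.107,-9)
s=imaging.snapshot('side');t=imaging.snapshot('top')
cv2.imwrite('pics/s35full.png',s)
crop(s,200,400,90,290,3,'pics/s35.png');crop(cv2.convertScaleAbs(t,alpha=1.8),150,350,130,285,4,'pics/t35.png');crop(cv2.convertScaleAbs(t,alpha=1.8),260,350,150,240,6.6,'pics/t35b.png')
```

```text
t 53.35 pos [ 0.3708 -0.1717  0.2583] rot [ 1.799e+02 -1.000e-01 -8.600e+00] j [-37. -11. 107.  -0.  84.  62.] open 0.452 F [0.1 0.7 1. ]
rows [ 3.998 -2.472  3.026] 0.07
```

View pics/s35.png

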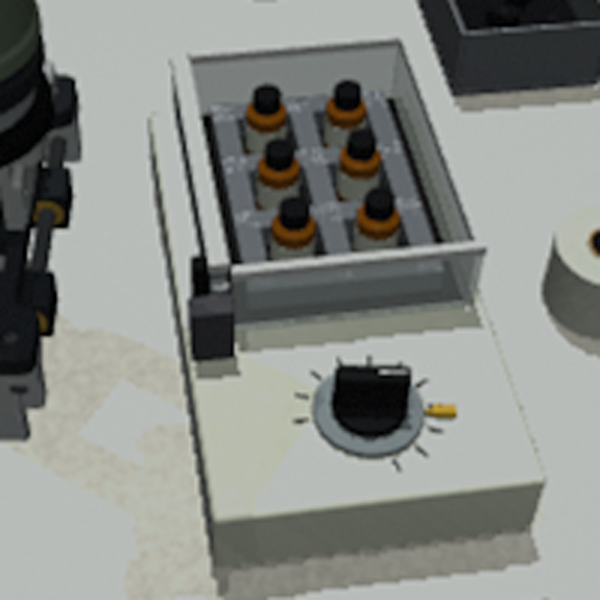

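View pics/t35.png

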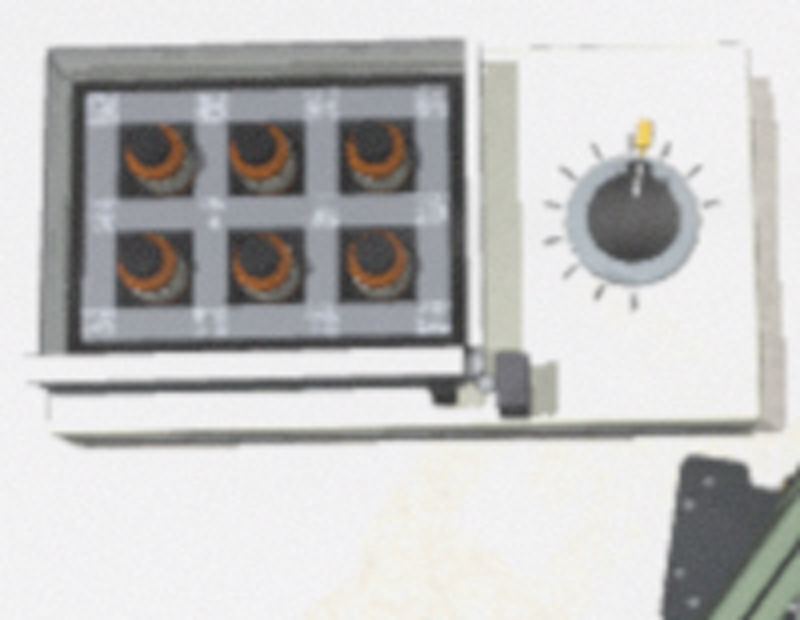

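View pics/t35b.png

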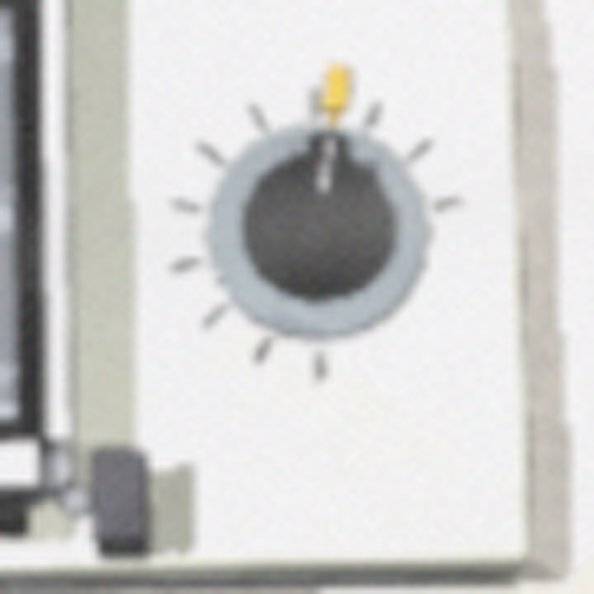

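View pics/s35full.png

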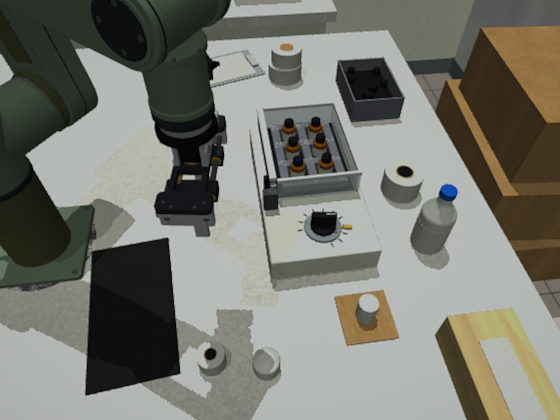

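Run:
```python
from h import *
T=lambda u,v,z:plane('top',150+u/4,130+v/4,z)[:2]
for a,b,z in[((35,383),(462,373),.129),((40,354),(462,347),.129),((85,93),(447,87),.09),((82,342),(452,330),.09),((90,445),(757,420+12),.0),((50,430),(757,420),.07)]:
    d=T(*a,z)-T(*b,z);print(np.degrees(np.arctan2(-d[0],d[1])))
P=lambda u,v,z:plane('top',260+u/6.6,150+v/6.6,z)[:2]
a,b=P(322,188,.114),P(332,138,.114);d=b-a;print(np.degrees(np.arctan2(d[1],d[0])))
# door edges by gradient fit at raw pixels
t=imaging.snapshot('top').astype(float).mean(2)
pts=[]
for u in range(170,255,3):
    col=t[210:232,u];g=np.diff(col);v=210+np.argmin(g)+.5;pts.append((u,v))
pts=np.array(pts);print(pts[:,1])
```

```text
1.0757636254443648
0.6727593791771167
0.600194614315707
1.589947254197334
0.8643426857415678
0.552399886744104
-11.613341757663157
[225.5 225.5 225.5 224.5 224.5 224.5 224.5 224.5 224.5 224.5 224.5 224.5
 224.5 224.5 224.5 224.5 224.5 224.5 224.5 223.5 224.5 223.5 223.5 223.5
 223.5 223.5 223.5 223.5 223.5]
```

Run:
```python
from cell import r
print(r.finish_job())
```

```text
the job is handed in; nothing more can be done
None
```

I finished all four parts of the task and handed the job in at about 53 s of the 210 s allowed. `finish_job()` reports no verdict, so what follows is what the cameras and force readings showed.

- **Jar:** I took the jar out of its well and stood it on the pad. It was upright and near the pad's centre in the last picture.
- **Bottles:** All six bottles stand upright, one in each of the six wells. Each met floor contact at a tool height of about 115 mm. One bottle was knocked aside during the run, so I measured its new position before picking it up.
- **Door:** I pushed it to a hard stop; the force rose from 5 to about 19 N with no further travel. It measures parallel to the shaker (about 0.9° against 0.8°), with the catch ball seated.
- **Dial:** I turned it 175° clockwise in one grip. The white line's heading measures about -8° to -12°. The tab measures -8° in the top view and -11° in the side view, so the difference is about 3° against the 8° allowed.

The two cameras disagreed by about 5 mm in position. I used a value midway between them, and the grasps bore it out. The label roll and pot were not touched, and the arm was clear of everything at the end.

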